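Load and lock the leaf drill jig

ROBOT

A 6-joint arm with a two-finger parallel gripper is mounted at the origin on the work surface. World frame = base frame: x ahead of the robot, y to its left, z up, the work surface at z = 0. Lengths are in mm, angles in rad, forces in N, time in s.
With the tool pointing down it reaches from about 350 to 775 mm from the base axis. Payload 7.3 kg.
Tool frame: the origin (TCP) lies at the very end of the fingers, on their centre line; the grasp point (between the pads) lies 19 mm behind it; z points along the fingers, y is the line along which they close (so a half turn about z gives the same grasp; the last joint's range is limited). The gripper opens to 92 mm and grips with 3 to 60 N. Pads are 19 mm wide; open, the fingers measure 130 mm over their backs; the gripper's body (75 mm by 190 mm) begins 47 mm behind the grasp point.
Start: joints at [1.198, 0.342, 1.524, -0, 1.275, -0.146], TCP at [118.035, 511.579, 226.741] pointing down, gripper open.
Joint ranges: [-2.53, 2.53], [-0.77, 2.02], [0.04, 2.7], [-1, 4.14], [0.28, 2.66], [-3.11, 3.11]. Speed limits (rad/s): [2.57, 2.57, 3.14, 3.14, 3.14, 3.14].

INTERFACE

Orientations are given as [roll, pitch, yaw] about the fixed x, y, z axes, in that order (R = Rz(yaw) Ry(pitch) Rx(roll)).
In Python, from plant import * gives the robot as it stands.
- The arm moves only by the tool arm_command, never from a script. Its arguments are lists of equal length, an entry for each row: "gripper": the finger opening in mm, from 0 to 91.8; "dp": the shift along the tool's x, y, z in units of 25 mm (1.0 is 25 mm), a list of three; "twist": the turn about the tool's z in units of 5 degrees (1.0 is 5 degrees). A call has exactly 5 rows; each row shifts and turns the commanded pose from where the row before left it, along the tool's axes as they then stand; what a row does not reach is not made up. A row lasts 1/8 s, in which the tool goes at most 62.5 mm and 10.7 degrees, less where a joint would pass 70% of its speed; a pose out of reach is approached as far as the arm can. A call is refused whole if a number of a shift passes 1 or a number of a turn 1, either way. A call with a gripper value outside its range is refused whole. The fingers move at their own pace and stop on an object; the grip force is fixed at half the most. Time passes only in rows, so rows that do not move let the fingers close, or fill a call up. It gives the time, the measured TCP pose, the force, the opening and the grip force at its end, in the units of the state.
- get_obs(): the state, without advancing time (a new reading comes with each control period).
- capture(name): name is "scene" or "top"; returns the picture (400x640x3 uint8, red, green, blue); there is no depth.
- get_calibration(name): a dict with "mtx" (3x3 intrinsics, pixels), "position" and "attitude" of the camera in the world. Camera axes: x right, y down, z forward; pixel columns grow to the right and rows downward; lengths in mm; the calibration is good to about 2 mm. A picture is of the moment at which its call begins. get_calibration takes no time and is no camera call.
- close_job(): hands the job in; it is judged then, once.
The state is a dict: "time": time; "joint_positions": joint angles; "dq": joint speeds; "tau": joint torques, N m; "tool_pos": TCP position; "tcp_rot": TCP orientation; "contact_force": force on the tool from outside, world axes, zero at the start; "moment": the same for the moment, N m; "grip_width": finger opening in mm; "finger_force": force on a finger pad.
Only numpy, scipy, OpenCV 4.12 (cv2) and the standard library are available. Lean on these libraries where they do the work, as an engineer would, in place of code of your own. Each camera call takes 0.05 s, during which the arm holds its last target. There are 200 camera calls.

TASK

Get the drill jig on the bench ready for the drill press: ease its leaf (the hinged plate) fully open against its rear stops, lay every aluminium blank from the bench flat in a nest of its own, then bring the leaf down gently until it lies on its rest pads. After that fit the two-armed handle fully home on the square of the swing clamp and turn it clockwise up to its stop, so that the clamp stands square across the leaf, and leave the handle on. Leave the pliers, wrench and bolt where they lie.

Things in the scene. Friction and masses are not known exactly. Their poses are not given: they have to be found in the camera images.
- jig: Drill jig bolted to the bench: dark steel base plate 188 x 270 x 20 mm with four open nests in a row along its y, a hinge block at its far side, a hinged aluminium leaf with drill bushings, a swing clamp at its front. Origin: at bench height below the middle of the nest row. x: from its front (knob, clamp) to its hinge; z up.
- hinge (a point): Point on the leaf's hinge axis straight behind the ball knob, 52.5 mm above the bench, 62 mm towards the jig's +x and 85 mm towards its +y from the jig's origin. The hinge axis runs along the jig's y.
- leaf (a joint): Angle of the leaf (aluminium plate 98 x 250 x 10 mm, 0.6 kg): 0 = closed on its rest pads, 1.95 rad = leaning back on its rear stops, then 0.2 m high. Stiff hinge: the leaf stays where it is left; about 8 N at the ball knob lift it, 2 to 6 N lower it. Starts closed or a little ajar (to 0.4).
- ball (a point): Centre of the black ball knob (32 mm across) on a 10 mm rod at the leaf's free edge. At leaf angle a it is 147*cos(a) mm towards the jig's -x from hinge and 147*sin(a) mm above it, so closed it is 52.5 mm above the bench. Pinched along the hinge direction (jig y) it turns easily between the fingers.
- nest1 (a point): Nest 1: point where the centre of a seated blank lies, 33 mm above the bench, 13 mm above the nest floor. x, y: the jig's. It takes a blank lengthwise along x, either way round, 2 mm play all round, between rails at its ends and ribs at its sides, 8 mm high. The ribs (24 mm wide between nests) stand only near the blank's ends; the middle 44 mm of its sides is free for fingers.
- nest2 (a point): Nest 2, like nest 1 and 64 mm from it along the jig's +y: point where the centre of a seated blank lies.
- nest3 (a point): Nest 3, like nest 1 and 128 mm from it along the jig's +y: point where the centre of a seated blank lies.
- nest4 (a point): Nest 4, like nest 1 and 192 mm from it along the jig's +y: point where the centre of a seated blank lies.
- blank1_mid (a point): Centre (half-way up) of an aluminium bracket blank: foot 70 (x) x 36 (y) x 14 mm, raised pad 36 x 36 x 12 mm on its middle, 26 mm high in all, 0.14 kg; 13 mm above what it lies on. x along its length, z up. Both ends alike, all blanks alike, any nest will do. None if absent.
- blank2_mid (a point): Centre (half-way up) of an aluminium bracket blank: foot 70 (x) x 36 (y) x 14 mm, raised pad 36 x 36 x 12 mm on its middle, 26 mm high in all, 0.14 kg; 13 mm above what it lies on. x along its length, z up. Both ends alike, all blanks alike, any nest will do. None if absent.
- blank3_mid (a point): Centre (half-way up) of an aluminium bracket blank: foot 70 (x) x 36 (y) x 14 mm, raised pad 36 x 36 x 12 mm on its middle, 26 mm high in all, 0.14 kg; 13 mm above what it lies on. x along its length, z up. Both ends alike, all blanks alike, any nest will do. None if absent.
- blank4_mid (a point): Centre (half-way up) of an aluminium bracket blank: foot 70 (x) x 36 (y) x 14 mm, raised pad 36 x 36 x 12 mm on its middle, 26 mm high in all, 0.14 kg; 13 mm above what it lies on. x along its length, z up. Both ends alike, all blanks alike, any nest will do. None if absent.
- handle_mid (a point): Centre of the hub of the dark steel handle: hub 40 x 40 x 40 mm with an 18 mm square bore right through along z (sides parallel to x and y), two round arms 12 mm thick with ball ends along +x and -x, 142 mm over all, 10 mm above this point. Stands on its hub on the bench, this point 20 mm above it. 0.3 kg.
- square (a point): Where the hub's centre lies when the handle is fully home: on the clamp's vertical axis, 88.5 mm above the bench, 20 mm above the seat. The upright 16 mm square rises 32 mm above the seat, its top 8 mm tapered to 10 mm; its sides are parallel to this point's x and y, which turn with the clamp. The handle fits in four ways. From the jig's origin: 68 mm to -x, 30 mm to -y.
- lock (a joint): Turn of the swing clamp in rad, growing clockwise seen from above: 0 = its 38 mm arm points along the jig's +y, clear of the leaf; 1.57 = its stop, arm square across the leaf's edge. Starts at 0 to 0.25. Friction 0.3 N m; stays where it is left. The handle has some 7 degrees of play on the square.
- pliers: Bystander: pliers with orange grips, 150 mm long, flat on the bench, origin near the joint at bench height.
- wrench: Bystander: steel open-end wrench, 190 mm, flat on the bench beyond the jig, origin at its middle.
- bolt: Bystander: big steel bolt standing on its head beyond the jig, 27 mm across, 90 mm high, origin under its head.

How it is judged:
By the outcome, as a careful person would: the job done as asked, in the order asked, and still so for the second after the job is handed in, with the robot touching nothing.
Of blank1, blank2, blank3, blank4 only 2 to 4 are there at a start; the rules pass over those that are not, and their reading is None.
At some moment in a run one of blank1, blank2, blank3, blank4, handle may be knocked a few centimetres aside while the robot is not near it.
It also fails if it takes over 210 s, if anything falls off the work surface, if the arm or the gripper's body presses on something with over 40 N, if the wrist force passes 120 N, or if a joint passes its speed limit or range.

## Working session

There is one attempt and no reset: what is moved stays moved. The work goes in short steps, Python scripts to look and compute and a tool call to move; the robot and the scene stay as the last step left them, time stands still between calls to the robot, and variables do not carry over. Pictures are saved under pics/ and viewed, at most 14 in all, crops included, and the job is handed in when it is done.

Besides the shell and the picture viewer there is one more tool, called as a command line: name --pt "numbers of a row" for each row, then --argument value for the rest. arm_command: Moves the arm, as the interface text tells. Its arguments: {"type":"object","properties":{"gripper":{"type":"array"},"dp":{"type":"array"},"twist":{"type":"array"}},"required":["gripper","dp","twist"]}

```bash
mkdir -p pics; ls; python3 - <<'E'
from plant import *
import cv2
print(get_obs())
for n in("scene","top"):
    print(get_calibration(n)); cv2.imwrite(f"pics/{n}0.png",capture(n)[:,:,::-1])
E
```

```text
pics
{'time': 0.0, 'joint_positions': array([ 1.19800250e+00,  3.42686945e-01,  1.52500864e+00,  6.79058451e-06,
        1.27538217e+00, -1.46011040e-01]), 'dq': array([ 0.00065851,  0.00100998,  0.00121375, -0.00010161,  0.00129517,
       -0.00071345]), 'tau': array([-2.66497394e-03, -4.31242275e+01, -2.44206047e+01,  7.15786382e-02,
        5.60402346e-02, -8.17010391e-05]), 'tool_pos': array([117.8783332 , 511.18654624, 226.06644952]), 'tcp_rot': array([-3.14012430e+00, -2.22495540e-04,  2.91480772e+00]), 'contact_force': array([-0.7976343 , -0.56331615, -0.54201932]), 'moment': array([0.03026194, 0.02510001, 0.01704976]), 'finger_force': 0.0, 'grip_width': 92.12940375780629}
{'mtx': array([[387.6945967 ,   0.        , 315.78745031],
       [  0.        , 387.6945967 , 199.59797999],
       [  0.        ,   0.        ,   1.        ]]), 'position': array([1361.89759675,   32.437648  ,  663.70039772]), 'attitude': array([-2.20360415,  0.00529091,  1.62328441])}
{'mtx': array([[458.5697023 ,   0.        , 318.83776133],
       [  0.        , 458.5697023 , 189.30615171],
       [  0.        ,   0.        ,   1.        ]]), 'position': array([ 351.02710894,  -19.68805264, 1277.8015441 ]), 'attitude': array([-2.94294119,  0.02237973, -1.58251749])}
```

View pics/scene0.png

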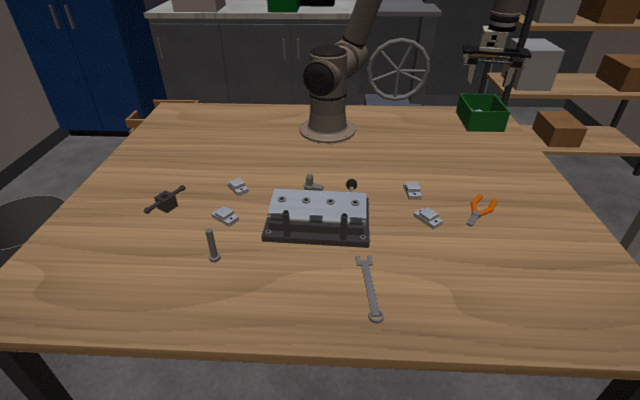

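View pics/top0.png

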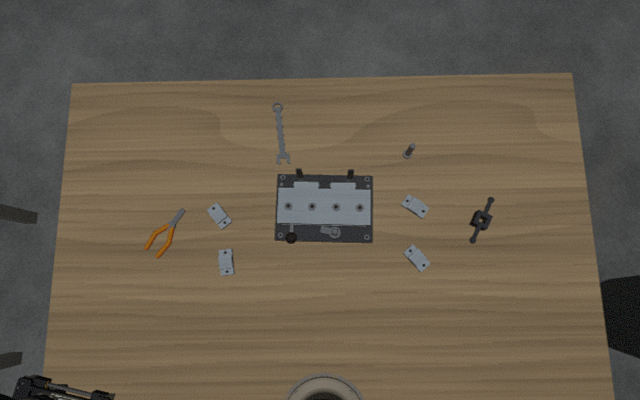

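```bash
cat > h.py <<'E'
from plant import *
import numpy as np, cv2
from scipy.spatial.transform import Rotation as Ro
def cam(n):
    c=get_calibration(n); return np.array(c["mtx"]),np.array(c["position"]),Ro.from_euler("xyz",c["attitude"]).as_matrix()
def ray(n,uv):
    K,p,R=cam(n); d=R@np.linalg.inv(K)@np.array([uv[0],uv[1],1.]); return p,d/np.linalg.norm(d)
def onz(n,uv,z):
    p,d=ray(n,uv); return p+d*(z-p[2])/d[2]
def proj(n,P):
    K,p,R=cam(n); q=K@(R.T@(np.array(P,float)-p)); return q[:2]/q[2]
def tri(a,b):
    (p,d),(q,e)=ray("top",a),ray("scene",b)
    s=np.linalg.lstsq(np.c_[d,-e],q-p,rcond=None)[0]
    A,B=p+d*s[0],q+e*s[1]; return (A+B)/2,np.linalg.norm(A-B)
def grey(im):
    # not-wood mask: low red-blue difference
    i=im.astype(int); return ((i[:,:,0]-i[:,:,2]<22)).astype(np.uint8)
def blobs(im,roi,amin=60):
    m=grey(im); k=np.zeros_like(m); x0,y0,x1,y1=roi; k[y0:y1,x0:x1]=m[y0:y1,x0:x1]
    out=[]
    n,l,s,c=cv2.connectedComponentsWithStats(k)
    for j in range(1,n):
        if s[j,4]>=amin:
            cs=cv2.findContours((l==j).astype(np.uint8),0,2)[0][0]
            out.append((c[j].round(2),int(s[j,4]),cv2.minAreaRect(cs),int(im[l==j].mean())))
    return out
E
python3 - <<'E'
from h import *
t=capture("top"); s=capture("scene")
np.save("t0.npy",t);np.save("s0.npy",s)
for b in blobs(t,(80,90,560,330)): print("T",b[0],b[1],np.round(b[2][0],1),np.round(b[2][1],1),round(b[2][2],1),b[3], onz("top",b[0],15)[:2].round(1))
for b in blobs(s,(110,165,520,330)): print("S",b[0],b[1],np.round(b[2][0],1),np.round(b[2][1],1),round(b[2][2],1),b[3], onz("scene",b[0],13)[:2].round(1))
a=cv2.resize(t[165:255,265:385],None,fx=6,fy=6,interpolation=cv2.INTER_CUBIC)
cv2.imwrite("pics/tj.png",a[:,:,::-1])
a=cv2.resize(s[165:255,255:380],None,fx=6,fy=6,interpolation=cv2.INTER_CUBIC)
cv2.imwrite("pics/sj.png",a[:,:,::-1])
E
```

```text
T [279.99 133.82] 430 [280.6 132.7] [62.1 13.2] 85.4 92 [770.7 115.8]
T [408.69 151.01] 109 [408.5 149.9] [ 8.9 16.8] 20.0 73 [ 712.6 -251.4]
T [323.99 207.59] 6557 [323. 205.] [98. 74.] -0.0 93 [553.4  -8.2]
T [414.76 205.67] 368 [415.  205.5] [26.1 14.7] 33.7 116 [ 554.9 -260.2]
T [481.1  219.47] 441 [480.9 219.2] [17.9 49.6] 26.6 42 [ 513.7 -439.9]
T [218.82 215.29] 354 [218.7 215.4] [25.3 14.4] 51.3 117 [536.2 285.7]
T [176.04 217.84] 133 [176. 219.] [ 8.5 24. ] 45.0 88 [530.8 405.7]
T [416.49 257.43] 388 [416.7 257.4] [27.3 14.6] 48.4 118 [ 412.6 -257.4]
T [225.67 261.84] 383 [225.5 261.7] [26.4 15. ] 84.8 117 [407.4 262.8]
S [317.95 216.22] 5724 [316.8 209.3] [106.5  69.7] 3.4 91 [551.1  -7.8]
S [237.49 186.1 ] 237 [237.3 186.6] [17.4 16.1] 63.4 115 [ 418.6 -254.6]
S [412.39 189.89] 245 [412.4 190.1] [17.3 16.2] 84.3 117 [415.2 262.8]
S [165.19 200.66] 455 [165.5 201.2] [19.7 46.6] 56.3 42 [ 500.5 -444.1]
S [224.85 215.61] 325 [224.9 215. ] [25.9 15.8] 31.0 117 [ 559.9 -258.3]
S [428.22 217.13] 361 [428.3 216.2] [28.6 15.5] 33.7 114 [541.5 286.1]
S [473.17 217.85] 104 [472.8 217.2] [ 8.  17.8] 40.6 94 [539.1 404.6]
S [211.88 246.22] 237 [212.6 244.5] [33.6 10.5] 82.9 70 [ 679.9 -261.1]
S [369.97 289.2 ] 568 [370.  288.4] [69.4 15. ] 77.4 100 [797.  116.3]
```

View pics/tj.png

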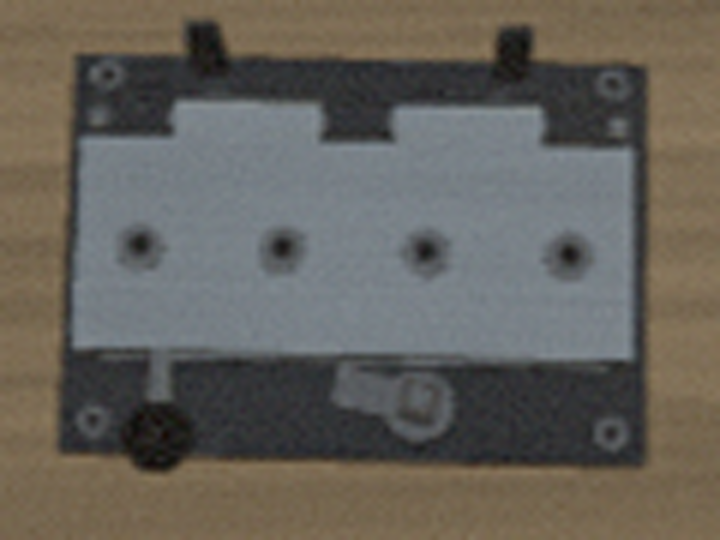

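View pics/sj.png

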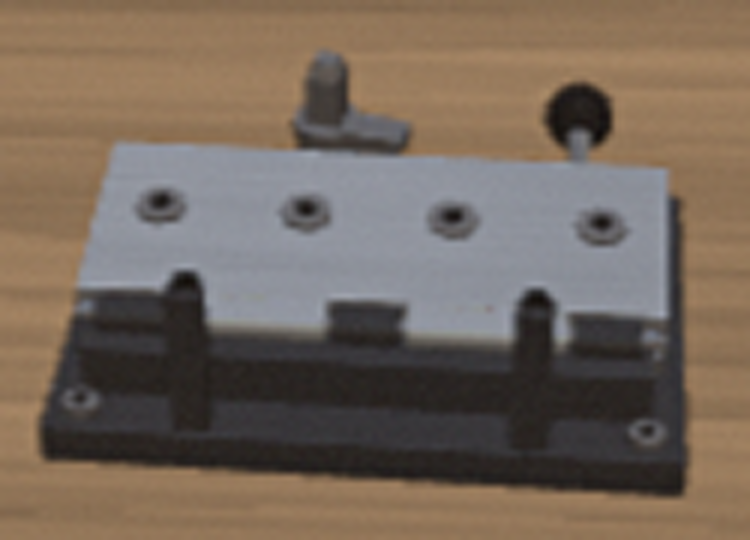

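```bash
python3 - <<'E'
from h import *
T=lambda x,y:(np.array([x,y])+.5)/6-.5+[265,165]
S=lambda x,y:(np.array([x,y])+.5)/6-.5+[255,165]
tb=[T(106,74),T(613,83),T(611,433),T(93,420)]
W=[onz("top",b,21)[:2] for b in tb]; print(np.round(W,1))
sb=[onz("scene",S(648,432),21)[:2],onz("scene",S(80,400),21)[:2]];print("scene",np.round(sb,1))
for a,b in((0,1),(3,2)): d=W[a]-W[b]; print("yaw",np.arctan2(-d[0],d[1]))
for a,b in((0,3),(1,2)): d=W[a]-W[b]; print("yaw",np.arctan2(d[1],d[0]),np.linalg.norm(d))
d=sb[0]-sb[1];print("yaw s",np.arctan2(-d[0],d[1]))
bc=np.mean(W,0);print("bolt centre",bc)
C=[T(78,55),T(648,68),T(643,465),T(60,452)];c=[onz("top",b,z)[:2] for b,z in zip(C,(20,20,10,10))]; print(np.round(c,1),np.mean(c,0))
ball,e=tri(T(157,433),S(579,118)); print("ball",ball,e)
sq,e=tri(T(416,394),S(328,58)); print("sqtop",sq,e, onz("top",T(416,395),100)[:2],onz("scene",S(328,58),100)[:2])
# leaf back edge
E
```

```text
[[ 641.7  108.1]
 [ 633.4 -129.2]
 [ 470.  -123. ]
 [ 479.3  113.4]]
scene [[ 636.5  107. ]
 [ 627.4 -130.6]]
yaw -0.03501779629380512
yaw -0.0390017976025522
yaw -0.03265123204179186 162.49468495281772
yaw -0.03785694170749453 163.43766514711467
yaw s -0.03827200084396703
bolt centre [556.08504135  -7.66550554]
[[ 651.3  121.5]
 [ 640.5 -145.9]
 [ 456.2 -138.1]
 [ 465.8  129.8]] [553.46950367  -8.17868631]
ball [468.78446095  80.31337557  63.53813491] 0.5235270107546004
sqtop [480.40117458 -34.07619092 100.41441143] 0.8808251299790465 [479.9881912  -33.63374276] [479.76777158 -34.56587316]
```

arm_command --gripper '[91, 91, 91, 91, 91]' --pt "0 0 1" --pt "0 0 1" --pt "0 0 1" --pt "-0.86 -0.98 0.8" --pt "-0.86 -0.98 0" --twist '[-1, -1, -0.2, 0, 0]'

```text
time: 0.82
tool_pos: [159.0, 459.5, 129.9]
tcp_rot: [-3.138, -0.002, 3.108]
contact_force: [0.7, 0.4, 0.3]
grip_width: 90.9
finger_force: 0.0
```

arm_command --gripper '[91, 91, 91, 91, 91]' --pt "-0.86 -0.98 0" --pt "-0.86 -0.98 0" --pt "-0.86 -0.98 0" --pt "-0.86 -0.98 0" --pt "-0.86 -0.98 0" --twist '[0, 0, 0, 0, 0]'

```text
time: 1.45
tool_pos: [263.0, 334.1, 131.7]
tcp_rot: [3.141, 0.0, 3.107]
contact_force: [0.8, 0.5, -0.6]
grip_width: 90.9
finger_force: 0.0
```

arm_command --gripper '[91, 91, 91, 91, 91]' --pt "-0.86 -0.98 0" --pt "-0.86 -0.98 0" --pt "-0.86 -0.98 0" --pt "-0.86 -0.98 0" --pt "-0.86 -0.98 0" --twist '[0, 0, 0, 0, 0]'

```text
time: 2.08
tool_pos: [366.2, 207.9, 131.7]
tcp_rot: [3.141, 0.0, 3.107]
contact_force: [-0.4, 0.3, -0.4]
grip_width: 91.0
finger_force: 0.0
```

arm_command --gripper '[91, 91, 91, 91, 91]' --pt "-0.86 -0.98 0" --pt "-0.86 -0.98 0" --pt "-0.86 -0.98 0" --pt "-0.86 -0.98 0" --pt "-0.86 -0.98 0" --twist '[0, 0, 0, 0, 0]'

```text
time: 2.7
tool_pos: [469.4, 81.7, 131.6]
tcp_rot: [3.141, -0.0, 3.107]
contact_force: [1.1, -0.1, -0.9]
grip_width: 91.1
finger_force: 0.0
```

```bash
cat >> h.py <<'E'
def go(x,y,z,yaw=None):
    o=get_obs(); p=np.array(o["tool_pos"]); w=o["tcp_rot"][2]
    yaw=w if yaw is None else yaw
    tw=-(yaw-w+np.pi/2)%np.pi-np.pi/2   # clockwise positive, mod half turn
    f=w-tw; d=np.array([x,y,z])-p
    dp=np.array([np.cos(f)*d[0]+np.sin(f)*d[1],np.sin(f)*d[0]-np.cos(f)*d[1],-d[2]])/25
    print("t",round(o["time"],2),"pos",p.round(1),"yaw",round(w,3),"F",np.round(o["contact_force"],1),"w",round(o["grip_width"],1),"q",np.round(o["joint_positions"],2),"| twist",round(np.degrees(tw)/5,2),"dp",dp.round(2))
E
python3 -c "
from h import *
go(468.8,80.3,44.5,3.105)"
```

```text
t 2.7 pos [469.4  81.7 131.6] yaw 3.107 F [ 1.1 -0.1 -0.9] w 91.1 q [ 0.01  0.36  1.79  0.    0.99 -1.52] | twist 0.02 dp [ 0.02 -0.06  3.49]
```

arm_command --gripper '[91, 91, 91, 91, 91]' --pt "0 -0.05 1" --pt "0 0 1" --pt "0 0 1" --pt "0 0 0.5" --pt "0 0 0" --twist '[0, 0, 0, 0, 0]'

```text
time: 3.32
tool_pos: [468.4, 81.4, 43.7]
tcp_rot: [3.142, -0.002, 3.107]
contact_force: [-0.2, 0.2, 1.2]
grip_width: 91.4
finger_force: 0.0
```

arm_command --gripper '[50, 36, 30, 25, 25]' --pt "0 0 0" --pt "0 0 0" --pt "0 0 0" --pt "0 0 0" --pt "0 0 0" --twist '[0, 0, 0, 0, 0]'

```text
time: 3.95
tool_pos: [468.8, 81.4, 44.3]
tcp_rot: [3.141, 0.0, 3.107]
contact_force: [-0.1, -0.5, 0.6]
grip_width: 45.5
finger_force: 0.0
```

arm_command --gripper '[25, 25, 25, 25, 25]' --pt "0 0 0" --pt "0 0 0" --pt "0 0 0" --pt "0 0 0" --pt "0 0 0" --twist '[0, 0, 0, 0, 0]'

```text
time: 4.58
tool_pos: [468.7, 79.7, 44.2]
tcp_rot: [-3.139, -0.0, 3.108]
contact_force: [-0.2, -10.6, -0.4]
grip_width: 30.5
finger_force: 30.0
```

```bash
python3 -c "
import numpy as np
a=np.arange(.075,1.96,.075);print(len(a))
for i in range(len(a)-1): print(round(a[i+1],3),round(-5.88*(np.cos(a[i])-np.cos(a[i+1])),2),round(-5.88*(np.sin(a[i+1])-np.sin(a[i])),2))
print(5.88*(np.cos(1.95)-np.cos(.075)),5.88*(np.sin(1.95)-np.sin(.075)))
"
```

```text
26
0.15 -0.05 -0.44
0.225 -0.08 -0.43
0.3 -0.11 -0.43
0.375 -0.15 -0.42
0.45 -0.18 -0.4
0.525 -0.21 -0.39
0.6 -0.24 -0.37
0.675 -0.26 -0.35
0.75 -0.29 -0.33
0.825 -0.31 -0.31
0.9 -0.33 -0.29
0.975 -0.36 -0.26
1.05 -0.37 -0.23
1.125 -0.39 -0.2
1.2 -0.4 -0.18
1.275 -0.42 -0.14
1.35 -0.43 -0.11
1.425 -0.43 -0.08
1.5 -0.44 -0.05
1.575 -0.44 -0.01
1.65 -0.44 0.02
1.725 -0.44 0.05
1.8 -0.43 0.08
1.875 -0.43 0.12
1.95 -0.42 0.15
-8.040133538845346 5.0216964454590265
```

arm_command --gripper '[25, 25, 25, 25, 25]' --pt "-0.05 -0.07 -0.44" --pt "-0.08 0 -0.43" --pt "-0.11 0 -0.43" --pt "-0.15 0 -0.42" --pt "-0.18 0 -0.4" --twist '[0, 0, 0, 0, 0]'

```text
time: 5.2
tool_pos: [482.6, 79.0, 97.7]
tcp_rot: [-3.141, -0.001, 3.107]
contact_force: [0.8, -2.2, -9.1]
grip_width: 30.3
finger_force: 30.0
```

arm_command --gripper '[25, 25, 25, 25, 25]' --pt "-0.21 0 -0.39" --pt "-0.24 0 -0.37" --pt "-0.26 0 -0.35" --pt "-0.29 0 -0.33" --pt "-0.31 0 -0.31" --twist '[0, 0, 0, 0, 0]'

```text
time: 5.82
tool_pos: [515.0, 77.8, 141.3]
tcp_rot: [-3.141, -0.003, 3.107]
contact_force: [-3.8, -2.7, -6.8]
grip_width: 30.3
finger_force: 30.0
```

arm_command --gripper '[25, 25, 25, 25, 25]' --pt "-0.33 0 -0.29" --pt "-0.36 0 -0.26" --pt "-0.37 0 -0.23" --pt "-0.39 0 -0.2" --pt "-0.4 0 -0.18" --twist '[0, 0, 0, 0, 0]'

```text
time: 6.45
tool_pos: [561.2, 76.0, 170.6]
tcp_rot: [-3.141, -0.003, 3.107]
contact_force: [-5.4, -2.9, -4.1]
grip_width: 30.5
finger_force: 30.0
```

arm_command --gripper '[25, 25, 25, 25, 25]' --pt "-0.42 0 -0.14" --pt "-0.43 0 -0.11" --pt "-0.43 0 -0.08" --pt "-0.44 0 -0.05" --pt "-0.44 0 -0.01" --twist '[0, 0, 0, 0, 0]'

```text
time: 7.08
tool_pos: [616.0, 73.8, 181.4]
tcp_rot: [-3.141, 0.0, 3.107]
contact_force: [-5.9, -4.8, 2.1]
grip_width: 29.8
finger_force: 30.0
```

arm_command --gripper '[25, 25, 25, 25, 25]' --pt "-0.35 0 0.02" --pt "-0.35 0 0.04" --pt "-0.35 0 0.06" --pt "-0.35 0 0.08" --pt "-0.3 0 0.09" --twist '[0, 0, 0, 0, 0]'

```text
time: 7.7
tool_pos: [659.9, 72.1, 175.6]
tcp_rot: [-3.141, 0.005, 3.106]
contact_force: [-2.9, -4.7, 6.0]
grip_width: 29.0
finger_force: 29.7
```

arm_command --gripper '[25, 25, 25, 25, 25]' --pt "-0.12 0 0.05" --pt "-0.12 0 0.05" --pt "-0.12 0 0.05" --pt "-0.12 0 0.05" --pt "0 0 0" --twist '[0, 0, 0, 0, 0]'

```text
time: 8.32
tool_pos: [672.9, 71.5, 171.5]
tcp_rot: [-3.141, 0.008, 3.106]
contact_force: [-0.4, -4.8, 7.0]
grip_width: 28.5
finger_force: 29.5
```

```bash
python3 - <<'E'
from h import *
s=capture("scene");t=capture("top")
a=cv2.resize(s[60:260,240:400],None,fx=3,fy=3,interpolation=cv2.INTER_CUBIC)
b=cv2.resize(t[130:260,270:376],None,fx=3,fy=3,interpolation=cv2.INTER_CUBIC)
c=np.zeros((600,480+318,3),np.uint8);c[:,:480]=a;c[:390,480:]=b
cv2.imwrite("pics/o1.png",c[:,:,::-1]); go(0,0,0)
E
```

```text
t 8.43 pos [672.9  71.6 171.5] yaw 3.106 F [-0.5 -3.   7. ] w 28.6 q [-0.01  0.66  1.14 -0.    1.33 -1.54] | twist 0.0 dp [26.8  -3.81  6.86]
```

View pics/o1.png

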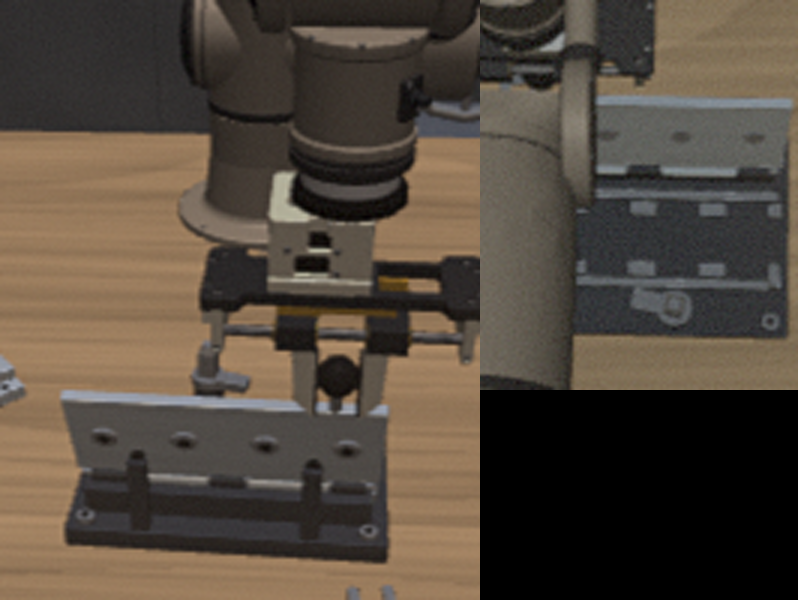

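arm_command --gripper '[25, 25, 25, 25, 25]' --pt "-0.08 0 0.02" --pt "-0.08 0 0.02" --pt "-0.08 0 0.02" --pt "0 0 0" --pt "0 0 0" --twist '[0, 0, 0, 0, 0]'

```text
time: 9.05
tool_pos: [678.3, 71.3, 169.4]
tcp_rot: [-3.141, 0.006, 3.106]
contact_force: [-1.2, -4.8, 4.7]
grip_width: 28.6
finger_force: 29.3
```

```bash
python3 - <<'E'
from h import *
p,d=ray("scene",(352.6-.3,185-.3)); 
P=p+d*((668-p[0])/d[0]); print(P)
H=np.array([614.8,75.5,52.5])
for x in range(640,690,4):
    P=p+d*((x-p[0])/d[0]); print(x,P.round(1), round(np.hypot(P[0]-H[0],P[2]-H[2]),1), round(np.pi-np.arctan2(P[2]-H[2],P[0]-H[0]),3))
go(0,0,0)
E
```

```text
[668.          72.0920506  196.30627607]
640 [640.   73.7 177.4] 127.5 1.77
644 [644.   73.5 180.1] 130.9 1.796
648 [648.   73.2 182.8] 134.5 1.82
652 [652.   73.  185.5] 138.1 1.843
656 [656.   72.8 188.2] 141.8 1.866
660 [660.   72.5 190.9] 145.6 1.886
664 [664.   72.3 193.6] 149.4 1.906
668 [668.   72.1 196.3] 153.3 1.925
672 [672.   71.9 199. ] 157.3 1.943
676 [676.   71.6 201.7] 161.3 1.96
680 [680.   71.4 204.4] 165.3 1.976
684 [684.   71.2 207.1] 169.4 1.992
688 [688.   70.9 209.8] 173.5 2.006
t 9.05 pos [678.3  71.3 169.4] yaw 3.106 F [-1.2 -4.8  4.7] w 28.6 q [-0.01  0.68  1.12 -0.    1.34 -1.54] | twist 0.0 dp [27.01 -3.81  6.78]
```

arm_command --gripper '[50, 60, 60, 60, 60]' --pt "0 0 0" --pt "0 0 0" --pt "0.2 0 0" --pt "0.2 -0.02 -0.03" --pt "0 0 0" --twist '[0, 0, 0, 0, 0]'

```text
time: 9.68
tool_pos: [665.9, 72.4, 166.9]
tcp_rot: [3.141, -0.0, 3.107]
contact_force: [-0.2, 0.1, -0.6]
grip_width: 59.8
finger_force: 0.0
```

arm_command --gripper '[25, 25, 25, 25, 25]' --pt "0 0 0" --pt "0 0 0" --pt "0 0 0" --pt "0 0 0" --pt "0 0 0" --twist '[0, 0, 0, 0, 0]'

```text
time: 10.3
tool_pos: [666.4, 71.7, 166.7]
tcp_rot: [-3.141, 0.0, 3.107]
contact_force: [0.2, -3.4, -0.2]
grip_width: 30.5
finger_force: 30.0
```

arm_command --gripper '[25, 25, 25, 25, 25]' --pt "0 0 0" --pt "0 0 0" --pt "-0.1 0 0.03" --pt "-0.1 0 0.03" --pt "0 0 0" --twist '[0, 0, 0, 0, 0]'

```text
time: 10.92
tool_pos: [667.6, 71.7, 166.0]
tcp_rot: [-3.14, -0.009, 3.107]
contact_force: [-18.5, -5.2, 10.7]
grip_width: 30.5
finger_force: 30.0
```

arm_command --gripper '[50, 80, 91, 91, 91]' --pt "0 0 0" --pt "0 0 0" --pt "0 0 -0.8" --pt "0 0 -1" --pt "0 0 -1" --twist '[0, 0, 0, 0, 0]'

```text
time: 11.55
tool_pos: [671.6, 72.7, 235.7]
tcp_rot: [3.141, 0.0, 3.107]
contact_force: [0.8, -0.1, -0.6]
grip_width: 76.0
finger_force: 0.0
```

```bash
cat >> h.py <<'E'
def blanks(roi=(185,180,450,290)):
    """blank poses from silhouettes: position from top (z=9) and scene (z=10), length direction from top"""
    t=capture("top"); s=capture("scene"); B=[]
    S=[onz("scene",b[0],9)[:2] for b in blobs(s,(110,165,520,330)) if 180<b[1]<420 and b[3]>105]
    for b in blobs(t,roi):
        if 250<b[1]<480 and b[3]>105:
            c=onz("top",b[0],9)[:2]; q=cv2.boxPoints(b[2]); e=[(q[0]+q[1])/2,(q[2]+q[3])/2]
            if np.linalg.norm(q[0]-q[1])>np.linalg.norm(q[1]-q[2]): e=[(q[1]+q[2])/2,(q[3]+q[0])/2]
            e=[onz("top",k,9)[:2] for k in e]; d=e[1]-e[0]
            B.append((c,np.arctan2(d[1],d[0])%np.pi)); near=[x.round(1) for x in S if np.linalg.norm(x-c)<20]
            print("blank",c.round(1),"scene",near,"len dir",round(B[-1][1],3),"L",np.linalg.norm(d).round(1))
    for b in blobs(t,(455,170,560,290)): print("handle?",b[0],b[1],onz("top",b[0],30)[:2].round(1))
    return B
E
python3 - <<'E'
from h import *
blanks(); go(537,286,120)
t=capture("top"); s=capture("scene")
E
```

```text
blank [ 556.  -261.4] scene [array([ 554.9, -260.1])] len dir 0.965 L 71.7
blank [ 412.6 -258.5] scene [array([ 412.6, -256.4])] len dir 0.693 L 72.3
handle? [481.04 219.51] 436 [ 511.7 -434.7]
t 11.65 pos [672.9  72.6 238.4] yaw 3.107 F [1.2 0.1 1. ] w 83.6 q [-0.01  0.62  1.03  0.    1.48 -1.54] | twist 0.0 dp [5.73 8.34 4.74]
```

arm_command --gripper '[91, 91, 91, 91, 91]' --pt "0.64 0.93 0" --pt "0.64 0.93 0" --pt "0.64 0.93 0" --pt "0.64 0.93 0" --pt "0.64 0.93 0" --twist '[0, 0, 0, 0, 0]'

```text
time: 12.38
tool_pos: [594.2, 191.8, 233.3]
tcp_rot: [-3.141, -0.003, 3.107]
contact_force: [0.5, -0.7, 0.3]
grip_width: 91.0
finger_force: 0.0
```

arm_command --gripper '[91, 91, 91, 91, 91]' --pt "0.64 0.93 0" --pt "0.64 0.93 0" --pt "0.64 0.93 0" --pt "0.64 0.93 0" --pt "0 0 0.8" --twist '[0, 0, 0, 0, 1]'

```text
time: 13.0
tool_pos: [533.7, 288.2, 214.8]
tcp_rot: [3.14, 0.0, 3.02]
contact_force: [-0.0, -1.0, -0.2]
grip_width: 91.3
finger_force: 0.0
```

arm_command --gripper '[91, 91, 91, 91, 91]' --pt "0 0 0.8" --pt "0 0 0.8" --pt "0 0 0.8" --pt "0 0 0.8" --pt "0 0 0.8" --twist '[1, 1, 1, 1, 1]'

```text
time: 13.62
tool_pos: [533.6, 286.0, 112.8]
tcp_rot: [-3.14, -0.002, 2.58]
contact_force: [-0.1, 0.7, 0.2]
grip_width: 90.8
finger_force: 0.0
```

arm_command --gripper '[91, 91, 91, 91, 91]' --pt "0 0 0.6" --pt "0 0 0.6" --pt "0 0 0.6" --pt "0 0 0.6" --pt "0 0 0" --twist '[1, 1, 1, 1, 0.2]'

```text
time: 14.25
tool_pos: [532.9, 285.7, 52.7]
tcp_rot: [-3.137, -0.002, 2.217]
contact_force: [-0.5, 0.4, 0.0]
grip_width: 91.3
finger_force: 0.0
```

```bash
python3 - <<'E'
from h import *
go(536.7,286.3,4,.645+np.pi/2)
t=capture("top"); s=capture("scene")
print([ (b[0],b[1],onz("scene",b[0],9)[:2].round(1)) for b in blobs(s,(395,165,520,330))])
a=cv2.resize(s[130:260,340:500],None,fx=4,fy=4)
cv2.imwrite("pics/b1.png",a[:,:,::-1])
E
```

```text
t 14.25 pos [532.9 285.7  52.7] yaw 2.217 F [-0.5  0.4  0. ] w 91.3 q [ 0.37  0.67  1.5   0.    0.98 -0.28] | twist 0.01 dp [-0.07  0.14  1.95]
[(array([439.6 , 183.68]), 1636, array([372.7, 350.9])), (array([428.22, 217.13]), 361, array([536.4, 287.7])), (array([473.13, 217.92]), 103, array([534.3, 406.7]))]
```

View pics/b1.png

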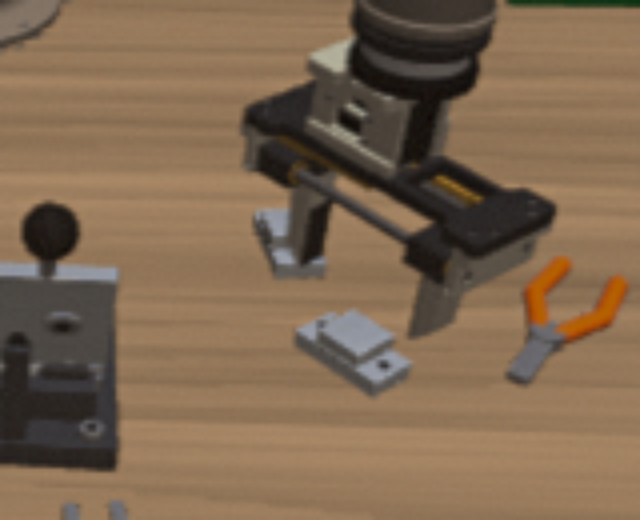

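arm_command --gripper '[91, 91, 91, 91, 91]' --pt "-0.07 0.14 0" --pt "0 0 0.8" --pt "0 0 0.8" --pt "0 0 0.35" --pt "0 0 0" --twist '[0, 0, 0, 0, 0]'

```text
time: 14.98
tool_pos: [538.6, 286.9, 6.4]
tcp_rot: [-3.141, -0.0, 2.217]
contact_force: [0.6, 0.1, -0.7]
grip_width: 90.7
finger_force: 0.0
```

arm_command --gripper '[80, 72, 66, 66, 66]' --pt "0 0 0" --pt "0 0 0" --pt "0 0 0" --pt "0 0 0" --pt "0 0 0" --twist '[0, 0, 0, 0, 0]'

```text
time: 15.6
tool_pos: [538.4, 286.8, 7.0]
tcp_rot: [-3.141, -0.0, 2.217]
contact_force: [-2.6, -1.0, 6.4]
grip_width: 69.5
finger_force: 30.0
```

arm_command --gripper '[66, 91, 91, 91, 91]' --pt "0 0 0" --pt "0 0 0" --pt "0 0 0" --pt "0 0 0" --pt "0 0 0" --twist '[0, 0, 0, 0, 0]'

```text
time: 16.23
tool_pos: [538.6, 286.9, 6.4]
tcp_rot: [3.142, -0.0, 2.217]
contact_force: [0.6, -0.4, -0.3]
grip_width: 90.7
finger_force: 0.0
```

arm_command --gripper '[91, 91, 91, 91, 91]' --pt "0 0 0" --pt "0 0 0" --pt "0 0 0" --pt "0 0 0" --pt "0 0 0" --twist '[-1, -1, -1, -1, -1]'

```text
time: 16.85
tool_pos: [538.6, 286.9, 6.4]
tcp_rot: [3.141, 0.0, 2.656]
contact_force: [0.6, -0.2, 0.0]
grip_width: 91.2
finger_force: 0.0
```

arm_command --gripper '[91, 91, 91, 91, 91]' --pt "0 0 0" --pt "0 0 0" --pt "0 0 0" --pt "0 0 0" --pt "0 0 0" --twist '[-1, -1, -1, -1, -1]'

```text
time: 17.48
tool_pos: [538.6, 286.9, 6.4]
tcp_rot: [3.141, 0.0, 3.092]
contact_force: [-0.5, 0.3, -0.2]
grip_width: 91.3
finger_force: 0.0
```

arm_command --gripper '[91, 91, 91, 91, 91]' --pt "0 0 0" --pt "0 0 0" --pt "0 0 0" --pt "0 0 0" --pt "0 0 0" --twist '[-1, -1, -1, -1, -1]'

```text
time: 18.1
tool_pos: [538.6, 286.9, 6.4]
tcp_rot: [3.141, 0.0, -2.755]
contact_force: [-0.3, 0.3, 0.9]
grip_width: 90.8
finger_force: 0.0
```

arm_command --gripper '[91, 91, 91, 60, 40]' --pt "0 0 0" --pt "0 0 0" --pt "0 0 0" --pt "0 0 0.08" --pt "0 0 0" --twist '[-1, -1, -1, 0, 0]'

```text
time: 18.73
tool_pos: [538.4, 286.9, 4.2]
tcp_rot: [3.141, -0.0, -2.497]
contact_force: [0.1, 1.3, 0.8]
grip_width: 75.2
finger_force: 0.0
```

arm_command --gripper '[32, 30, 30, 30, 30]' --pt "0 0 0" --pt "0 0 0" --pt "0 0 0" --pt "0 0 0" --pt "0 0 0" --twist '[0, 0, 0, 0, 0]'

```text
time: 19.35
tool_pos: [538.6, 286.9, 4.5]
tcp_rot: [3.142, 0.0, -2.496]
contact_force: [-0.3, 0.4, -0.2]
grip_width: 36.0
finger_force: 29.9
```

arm_command --gripper '[30, 30, 30, 30, 30]' --pt "0 0 0" --pt "0 0 -1" --pt "0 0 -1" --pt "0 0 -1" --pt "0 0 -1" --twist '[0, 0, 0, 0, 0]'

```text
time: 19.98
tool_pos: [538.2, 286.8, 104.9]
tcp_rot: [3.141, -0.001, -2.496]
contact_force: [-0.2, -0.5, -2.9]
grip_width: 35.5
finger_force: 29.9
```

```bash
python3 - <<'E'
from h import *
t=capture("top"); s=capture("scene")
a=cv2.resize(t[150:250,270:380],None,fx=7,fy=6,interpolation=cv2.INTER_CUBIC)
a=cv2.resize(t[155:250,270:380],None,fx=6,fy=6,interpolation=cv2.INTER_CUBIC)
a=cv2.convertScaleAbs(a,alpha=1.8)
cv2.imwrite("pics/n1.png",a[:,:,::-1])
R=lambda x,y:np.array([549.7+x+.037*y,-7.2-.037*x+y])
for z in (20,28):
  for y in(-96,-32,32,96): print(z,y,(proj("top",[*R(0,y),z])*1-[270,155])*6)
E
```

```text
20 -96 [529.9822984  326.26563272]
20 -32 [391.1432165  323.28222615]
20 32 [252.6801054  320.30689852]
20 96 [114.59144    317.33961708]
28 -96 [531.06432378 323.5722846 ]
28 -32 [391.36223107 320.57403952]
28 32 [252.04079047 317.58396388]
28 96 [113.09844833 314.60202434]
```

View pics/n1.png

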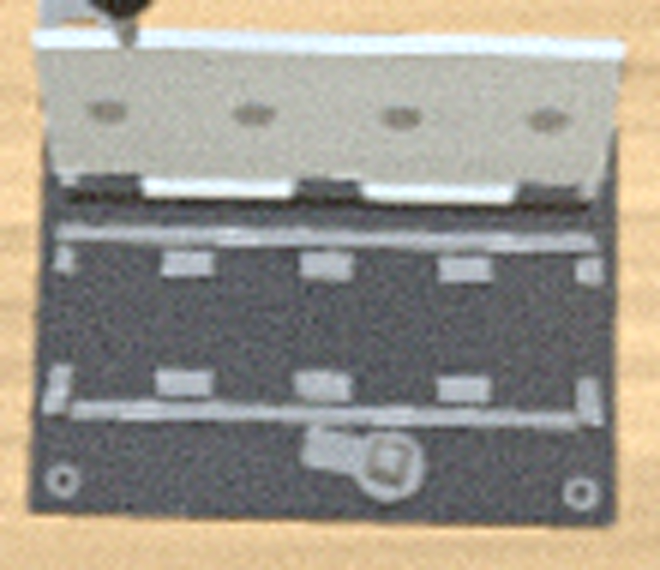

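arm_command --gripper '[30, 30, 30, 30, 30]' --pt "0 0 0" --pt "0 0 0" --pt "0 0 0" --pt "0 0 0" --pt "0 0 0" --twist '[1, 1, 1, 1, 1]'

```text
time: 20.7
tool_pos: [537.8, 286.6, 102.8]
tcp_rot: [-3.141, -0.002, -2.935]
contact_force: [-0.9, -0.9, -1.4]
grip_width: 35.7
finger_force: 29.9
```

arm_command --gripper '[30, 30, 30, 30, 30]' --pt "0 0 0" --pt "0 0 0" --pt "0 0 0" --pt "-0.8 -1 0" --pt "0 -1 0" --twist '[1, 1, 0.82, 0, 0]'

```text
time: 21.32
tool_pos: [557.0, 235.5, 102.8]
tcp_rot: [-3.141, -0.001, 3.105]
contact_force: [-0.1, -1.1, -2.2]
grip_width: 35.8
finger_force: 29.9
```

arm_command --gripper '[30, 30, 30, 30, 30]' --pt "0 -1 0" --pt "0 -1 0" --pt "0 -1 0" --pt "0 -1 0" --pt "0 -1 0" --twist '[0, 0, 0, 0, 0]'

```text
time: 21.95
tool_pos: [551.3, 110.4, 103.0]
tcp_rot: [-3.141, -0.002, 3.105]
contact_force: [0.3, -0.1, -2.4]
grip_width: 36.0
finger_force: 29.9
```

```bash
python3 -c "
from h import *
go(552.7,87.8,50,3.105)"
```

```text
t 21.95 pos [551.3 110.4 103. ] yaw 3.105 F [ 0.3 -0.1 -2.4] w 36.0 q [ 0.06  0.53  1.58  0.    1.03 -1.47] | twist -0.0 dp [-0.09 -0.9   2.12]
```

arm_command --gripper '[30, 30, 30, 30, 30]' --pt "-0.09 -0.9 0" --pt "0 0 0.8" --pt "0 0 0.8" --pt "0 0 0.8" --pt "0 0 0.1" --twist '[0, 0, 0, 0, 0]'

```text
time: 22.58
tool_pos: [551.8, 88.7, 39.6]
tcp_rot: [-3.141, -0.005, 3.105]
contact_force: [0.1, -0.1, -1.8]
grip_width: 36.0
finger_force: 29.9
```

arm_command --gripper '[30, 30, 30, 30, 30]' --pt "0 0 0.08" --pt "0 0 0.08" --pt "0 0 0.08" --pt "0 0 0.08" --pt "0 0 0" --twist '[0, 0, 0, 0, 0]'

```text
time: 23.2
tool_pos: [553.5, 88.7, 33.9]
tcp_rot: [3.142, -0.0, 3.105]
contact_force: [-0.0, 0.8, -1.8]
grip_width: 35.8
finger_force: 29.9
```

arm_command --gripper '[30, 30, 30, 30, 30]' --pt "0.03 -0.04 0.04" --pt "0 0 0.04" --pt "0 0 0.04" --pt "0 0 0.04" --pt "0 0 0" --twist '[0, 0, 0, 0, 0]'

```text
time: 23.82
tool_pos: [552.8, 87.8, 29.9]
tcp_rot: [3.142, -0.0, 3.105]
contact_force: [-0.5, -0.9, -2.2]
grip_width: 35.4
finger_force: 29.9
```

arm_command --gripper '[30, 30, 30, 30, 30]' --pt "0 0 0.08" --pt "0 0.04 0" --pt "0 0.04 0" --pt "0 0.04 0" --pt "0 0 0" --twist '[0, 0, 0, 0, 0]'

```text
time: 24.45
tool_pos: [552.7, 89.1, 27.9]
tcp_rot: [-3.139, -0.001, 3.105]
contact_force: [-1.7, -7.7, -1.7]
grip_width: 35.4
finger_force: 29.9
```

arm_command --gripper '[30, 30, 30, 30, 30]' --pt "0 -0.12 0" --pt "0 -0.06 0" --pt "0 -0.06 0" --pt "0 0 0" --pt "0 0 0" --twist '[0, 0, 0, 0, 0]'

```text
time: 25.08
tool_pos: [552.8, 85.4, 28.0]
tcp_rot: [3.141, 0.0, 3.105]
contact_force: [0.7, 5.2, -1.6]
grip_width: 35.7
finger_force: 29.9
```

arm_command --gripper '[30, 30, 30, 30, 30]' --pt "0 0.12 0" --pt "0.06 0 0" --pt "0.06 0 0" --pt "0 0 0" --pt "0 0 0" --twist '[0, 0, 0, 0, 0]'

```text
time: 25.7
tool_pos: [549.8, 87.8, 28.0]
tcp_rot: [3.142, 0.0, 3.105]
contact_force: [-0.3, 0.3, -2.5]
grip_width: 35.9
finger_force: 29.9
```

arm_command --gripper '[30, 30, 30, 30, 30]' --pt "-0.12 0 0" --pt "-0.06 0 0" --pt "-0.06 0 0" --pt "0 0 0" --pt "0 0 0" --twist '[0, 0, 0, 0, 0]'

```text
time: 26.32
tool_pos: [553.3, 87.8, 27.4]
tcp_rot: [-3.141, -0.006, 3.105]
contact_force: [-8.2, 0.6, 2.7]
grip_width: 35.8
finger_force: 29.9
```

arm_command --gripper '[30, 30, 30, 30, 30]' --pt "0.18 -0.02 0" --pt "0 0 0.05" --pt "0 0 0.05" --pt "0 0 0.03" --pt "0 0 0" --twist '[0, 0, 0, 0, 0]'

```text
time: 26.95
tool_pos: [551.3, 87.3, 24.6]
tcp_rot: [3.142, 0.0, 3.105]
contact_force: [0.1, -0.5, -2.1]
grip_width: 35.9
finger_force: 29.9
```

arm_command --gripper '[44, 44, 44, 44, 44]' --pt "0 0 0" --pt "0 0 0" --pt "0 0 -0.5" --pt "0 0 -1" --pt "0 0 -1" --twist '[0, 0, 0, 0, 0]'

```text
time: 27.58
tool_pos: [551.4, 87.3, 88.8]
tcp_rot: [3.141, 0.001, 3.105]
contact_force: [-0.4, 0.8, 0.2]
grip_width: 44.4
finger_force: 0.0
```

arm_command --gripper '[91, 91, 91, 91, 91]' --pt "0 0 -0.3" --pt "0 1 0" --pt "0 1 0" --pt "0.8 1 0" --pt "0.8 1 0" --twist '[0, 0, 0, 0, 0]'

```text
time: 28.2
tool_pos: [514.1, 189.4, 94.3]
tcp_rot: [-3.142, -0.001, 3.105]
contact_force: [-0.6, -0.2, 0.4]
grip_width: 88.3
finger_force: 0.0
```

```bash
python3 - <<'E'
from h import *
blanks(); go(409,262.5,60,.06+np.pi/2)
E
```

```text
blank [ 556.  -261.4] scene [array([ 554.9, -260.1])] len dir 0.965 L 71.7
blank [ 412.8 -258.5] scene [array([ 412.6, -256.4])] len dir 0.693 L 72.3
handle? [481.08 219.64] 435 [ 511.3 -434.8]
t 28.3 pos [512.7 190.7  94.3] yaw 3.108 F [-0.1 -0.2 -0.5] w 90.6 q [ 0.22  0.52  1.64  0.    0.98 -1.32] | twist 16.92 dp [ 3.12 -3.97  1.37]
```

arm_command --gripper '[91, 91, 91, 91, 91]' --pt "0.85 0.55 0" --pt "0.85 0.55 0" --pt "0.85 0.55 0" --pt "0.85 0.55 0" --pt "0.84 0.53 0" --twist '[0, 0, 0, 0, 0]'

```text
time: 28.92
tool_pos: [410.6, 261.1, 94.7]
tcp_rot: [3.142, 0.0, 3.105]
contact_force: [0.5, 0.4, 0.6]
grip_width: 90.8
finger_force: 0.0
```

arm_command --gripper '[91, 91, 91, 91, 91]' --pt "0 0 0" --pt "0 0 0" --pt "0 0 0" --pt "0 0 0" --pt "0 0 0" --twist '[1, 1, 1, 1, 1]'

```text
time: 29.55
tool_pos: [411.2, 260.7, 94.7]
tcp_rot: [-3.142, 0.0, 2.666]
contact_force: [-0.5, -0.4, 0.4]
grip_width: 91.1
finger_force: 0.0
```

arm_command --gripper '[91, 91, 91, 91, 91]' --pt "0 0 0.2" --pt "0 0 0.2" --pt "0 0 0.2" --pt "0 0 0.2" --pt "0 0 0.2" --twist '[1, 1, 1, 1, 1]'

```text
time: 30.18
tool_pos: [411.2, 260.7, 69.6]
tcp_rot: [3.142, 0.0, 2.23]
contact_force: [-0.5, -1.2, 0.1]
grip_width: 90.9
finger_force: 0.0
```

arm_command --gripper '[91, 91, 91, 91, 91]' --pt "0 0 0.2" --pt "0 0 0.2" --pt "0 0 0.2" --pt "0 0 0.2" --pt "0 0 0.2" --twist '[1, 1, 1, 1, 1]'

```text
time: 30.8
tool_pos: [411.3, 260.7, 44.6]
tcp_rot: [3.142, 0.0, 1.793]
contact_force: [-0.2, 0.1, -0.3]
grip_width: 91.0
finger_force: 0.0
```

arm_command --gripper '[91, 91, 91, 91, 91]' --pt "0 0 0" --pt "0 0 0" --pt "0 0 0" --pt "0 0 0" --pt "0 0 0" --twist '[1, 0.9, 0, 0, 0]'

```text
time: 31.42
tool_pos: [411.5, 260.8, 44.8]
tcp_rot: [3.142, -0.0, 1.631]
contact_force: [0.6, 0.1, -0.1]
grip_width: 91.0
finger_force: 0.0
```

```bash
python3 - <<'E'
from h import *
go(409,262.5,4.5,.06+np.pi/2)
t=capture("top"); s=capture("scene")
a=cv2.resize(s[140:220,360:460],None,fx=4,fy=4)
b=cv2.resize(t[220:290,180:280],None,fx=4,fy=4)
cv2.imwrite("pics/b2.png",np.vstack([a,b])[:,:,::-1])
E
```

```text
t 31.43 pos [411.5 260.8  44.8] yaw 1.631 F [ 0.6  0.1 -0.1] w 91.0 q [0.41 0.51 1.85 0.   0.78 0.35] | twist 0.0 dp [ 0.07 -0.09  1.61]
```

View pics/b2.png

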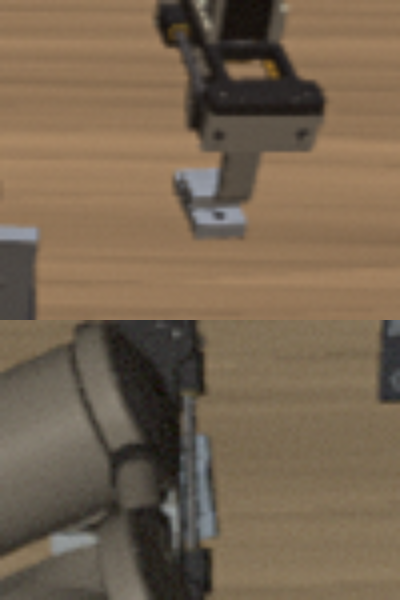

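arm_command --gripper '[91, 91, 91, 91, 91]' --pt "0.06 -0.04 0" --pt "0 0 0.8" --pt "0 0 0.5" --pt "0 0 0.27" --pt "0 0 0" --twist '[0, 0, 0, 0, 0]'

```text
time: 32.15
tool_pos: [410.2, 262.2, 5.1]
tcp_rot: [-3.141, 0.0, 1.63]
contact_force: [-0.3, -0.5, 0.1]
grip_width: 90.7
finger_force: 0.0
```

arm_command --gripper '[80, 72, 66, 66, 66]' --pt "0 0 0" --pt "0 0 0" --pt "0 0 0" --pt "0 0 0" --pt "0 0 0" --twist '[0, 0, 0, 0, 0]'

```text
time: 32.78
tool_pos: [410.2, 262.2, 5.8]
tcp_rot: [-3.141, -0.0, 1.63]
contact_force: [-2.8, -0.4, 5.4]
grip_width: 69.6
finger_force: 29.8
```

arm_command --gripper '[66, 91, 91, 91, 91]' --pt "0 0 0" --pt "0 0 0" --pt "0 0 0" --pt "0 0 0" --pt "0 0 0" --twist '[0, 0, 0, 0, 0]'

```text
time: 33.4
tool_pos: [410.5, 262.2, 5.4]
tcp_rot: [3.142, -0.0, 1.63]
contact_force: [0.5, -0.1, 0.3]
grip_width: 90.7
finger_force: 0.0
```

arm_command --gripper '[91, 91, 91, 91, 91]' --pt "0 0 0" --pt "0 0 0" --pt "0 0 0" --pt "0 0 0" --pt "0 0 0" --twist '[-1, -1, -1, -1, -1]'

```text
time: 34.02
tool_pos: [410.5, 262.3, 5.5]
tcp_rot: [3.141, -0.0, 2.069]
contact_force: [-0.0, 0.2, -0.4]
grip_width: 91.2
finger_force: 0.0
```

arm_command --gripper '[91, 91, 91, 91, 91]' --pt "0 0 0" --pt "0 0 0" --pt "0 0 0" --pt "0 0 0" --pt "0 0 0" --twist '[-1, -1, -1, -1, -1]'

```text
time: 34.65
tool_pos: [410.4, 262.2, 5.4]
tcp_rot: [3.142, -0.0, 2.506]
contact_force: [0.0, 0.5, 0.3]
grip_width: 90.9
finger_force: 0.0
```

arm_command --gripper '[91, 91, 91, 91, 91]' --pt "0 0 0" --pt "0 0 0" --pt "0 0 0" --pt "0 0 0" --pt "0 0 0" --twist '[-1, -1, -1, -1, -1]'

```text
time: 35.28
tool_pos: [410.4, 262.2, 5.4]
tcp_rot: [3.142, 0.0, 2.942]
contact_force: [-0.2, -0.7, -0.1]
grip_width: 90.9
finger_force: 0.0
```

arm_command --gripper '[91, 91, 91, 60, 40]' --pt "0 0 0" --pt "0 0 0" --pt "0 0 0" --pt "0 0 0.04" --pt "0 0 0" --twist '[-1, -1, -1, 0, 0]'

```text
time: 35.9
tool_pos: [410.4, 262.2, 4.4]
tcp_rot: [3.142, -0.0, -3.084]
contact_force: [-0.3, -0.4, 0.4]
grip_width: 75.3
finger_force: 0.0
```

arm_command --gripper '[32, 30, 30, 30, 30]' --pt "0 0 0" --pt "0 0 0" --pt "0 0 0" --pt "0 0 0" --pt "0 0 0" --twist '[0, 0, 0, 0, 0]'

```text
time: 36.52
tool_pos: [410.4, 262.2, 4.5]
tcp_rot: [3.142, 0.0, -3.082]
contact_force: [0.4, 0.5, 0.2]
grip_width: 36.0
finger_force: 29.6
```

arm_command --gripper '[30, 30, 30, 30, 30]' --pt "0 0 -1" --pt "0 0 -1" --pt "0 0 -1" --pt "0 0 0" --pt "0 0 0" --twist '[0, 0, 0, 1, 0.1]'

```text
time: 37.15
tool_pos: [410.3, 262.2, 79.6]
tcp_rot: [3.142, 0.0, 3.105]
contact_force: [0.3, -0.1, -1.8]
grip_width: 36.2
finger_force: 29.6
```

```bash
python3 -c "
from h import *
go(548.9,23.2,80,3.105)"
```

```text
t 37.15 pos [410.3 262.2  79.6] yaw 3.105 F [ 0.3 -0.1 -1.8] w 36.2 q [ 0.41  0.45  1.82  0.    0.87 -1.12] | twist 0.0 dp [-5.89 -9.35 -0.02]
```

arm_command --gripper '[30, 30, 30, 30, 30]' --pt "-0.59 -0.935 0" --pt "-0.59 -0.935 0" --pt "-0.59 -0.935 0" --pt "-0.59 -0.935 0" --pt "-0.59 -0.935 0" --twist '[0, 0, 0, 0, 0]'

```text
time: 37.78
tool_pos: [479.8, 141.9, 78.9]
tcp_rot: [-3.141, -0.001, 3.107]
contact_force: [0.4, 0.7, -2.4]
grip_width: 35.8
finger_force: 29.6
```

arm_command --gripper '[30, 30, 30, 30, 30]' --pt "-0.59 -0.935 0" --pt "-0.59 -0.935 0" --pt "-0.59 -0.935 0" --pt "-0.59 -0.935 0" --pt "-0.58 -0.935 0" --twist '[0, 0, 0, 0, 0]'

```text
time: 38.4
tool_pos: [548.9, 22.5, 78.7]
tcp_rot: [3.141, -0.002, 3.107]
contact_force: [1.0, 0.3, -1.8]
grip_width: 36.0
finger_force: 29.6
```

arm_command --gripper '[30, 30, 30, 30, 30]' --pt "0 0 0.6" --pt "0 0 0.6" --pt "0 0 0.4" --pt "0 0 0" --pt "0 0 0" --twist '[0, 0, 0, 0, 0]'

```text
time: 39.02
tool_pos: [549.1, 23.7, 39.7]
tcp_rot: [3.142, 0.0, 3.106]
contact_force: [-0.0, 0.6, -0.7]
grip_width: 35.9
finger_force: 29.6
```

```bash
python3 -c "
from h import *
go(548.9,23.2,24.6,3.105)"
```

```text
t 39.02 pos [549.1  23.7  39.7] yaw 3.106 F [-0.   0.6 -0.7] w 35.9 q [-0.1   0.6   1.68  0.    0.86 -1.63] | twist 0.01 dp [ 0.01 -0.02  0.6 ]
```

Lower gently, release, and go towards the right side.

arm_command --gripper '[30, 30, 30, 30, 30]' --pt "0.01 -0.02 0.15" --pt "0 0 0.15" --pt "0 0 0.15" --pt "0 0 0.15" --pt "0 0 0" --twist '[0, 0, 0, 0, 0]'

```text
time: 39.65
tool_pos: [548.8, 22.7, 24.5]
tcp_rot: [3.142, 0.0, 3.105]
contact_force: [-0.5, 0.5, 1.1]
grip_width: 36.1
finger_force: 29.6
```

arm_command --gripper '[44, 44, 44, 44, 44]' --pt "0 0 0" --pt "0 0 0" --pt "0 0 -0.5" --pt "0 0 -1" --pt "0 0 -1" --twist '[0, 0, 0, 0, 0]'

```text
time: 40.28
tool_pos: [548.9, 22.7, 88.4]
tcp_rot: [3.142, 0.001, 3.105]
contact_force: [0.6, -0.0, 0.1]
grip_width: 44.0
finger_force: 0.0
```

arm_command --gripper '[91, 91, 91, 91, 91]' --pt "0 0 -1" --pt "0 -1 0" --pt "0 -1 0" --pt "0 -1 0" --pt "0 -1 0" --twist '[0, 0, 0, 0, 0]'

```text
time: 40.9
tool_pos: [545.2, -78.0, 112.9]
tcp_rot: [-3.141, 0.001, 3.105]
contact_force: [0.2, -0.3, -0.1]
grip_width: 88.5
finger_force: 0.0
```

```bash
python3 - <<'E'
from h import *
blanks((185,180,455,300)); go(557.5,-261.3,100,3.105)
E
```

```text
blank [ 556.  -261.4] scene [array([ 555. , -260.1])] len dir 0.947 L 72.3
blank [ 412.8 -258.5] scene [array([ 412.8, -256.5])] len dir 0.693 L 72.5
handle? [481.04 219.58] 435 [ 511.5 -434.7]
t 41.0 pos [545.3 -79.3 112.8] yaw 3.103 F [-0.4 -0.2  0.5] w 90.1 q [-0.28  0.5   1.61 -0.    1.03 -1.81] | twist -0.03 dp [-0.75 -7.26  0.51]
```

arm_command --gripper '[91, 91, 91, 91, 91]' --pt "-0.09 -0.9 0" --pt "-0.09 -0.9 0" --pt "-0.09 -0.9 0" --pt "-0.09 -0.9 0" --pt "-0.09 -0.9 0" --twist '[0, 0, 0, 0, 0]'

```text
time: 41.62
tool_pos: [552.4, -191.2, 112.1]
tcp_rot: [3.141, 0.0, 3.105]
contact_force: [0.1, -0.8, 0.1]
grip_width: 91.1
finger_force: 0.0
```

arm_command --gripper '[91, 91, 91, 91, 91]' --pt "-0.09 -0.92 0" --pt "-0.09 -0.92 0" --pt "-0.09 -0.92 0" --pt "0 0 0" --pt "0 0 0.4" --twist '[0, 0, 0, 1, 1]'

```text
time: 42.25
tool_pos: [556.9, -260.8, 102.4]
tcp_rot: [-3.141, 0.002, 2.927]
contact_force: [-0.1, 0.6, -0.1]
grip_width: 91.3
finger_force: 0.0
```

arm_command --gripper '[91, 91, 91, 91, 91]' --pt "0 0 0.6" --pt "0 0 0.6" --pt "0 0 0.6" --pt "0 0 0.4" --pt "0 0 0" --twist '[1, 1, 1, 1, 0.6]'

```text
time: 42.88
tool_pos: [556.0, -259.7, 45.7]
tcp_rot: [-3.142, -0.002, 2.527]
contact_force: [-1.0, -0.4, 0.8]
grip_width: 91.1
finger_force: 0.0
```

```bash
python3 - <<'E'
from h import *
s=capture("scene"); print([onz("scene",b[0],9)[:2].round(1) for b in blobs(s,(200,180,260,240))])
go(556.5,-261.0,4.5,2.526)
E
```

```text
[array([ 471.6, -271. ]), array([ 630.7, -281.9])]
t 42.92 pos [ 556.3 -259.9   46.3] yaw 2.525 F [-0.4  0.5 -0.1] w 91.1 q [-0.56  0.69  1.48  0.    0.98 -1.52] | twist -0.01 dp [-0.03 -0.03  1.67]
```

arm_command --gripper '[91, 91, 91, 91, 91]' --pt "-0.02 -0.02 0" --pt "0 0 0.8" --pt "0 0 0.5" --pt "0 0 0.37" --pt "0 0 0" --twist '[0, 0, 0, 0, 0]'

```text
time: 43.55
tool_pos: [556.2, -259.8, 4.5]
tcp_rot: [3.142, -0.001, 2.529]
contact_force: [-0.0, 0.8, -0.1]
grip_width: 91.1
finger_force: 0.0
```

arm_command --gripper '[80, 72, 66, 66, 66]' --pt "0 0 0" --pt "0 0 0" --pt "0 0 0" --pt "0 0 0" --pt "0 0 0" --twist '[0, 0, 0, 0, 0]'

```text
time: 44.18
tool_pos: [556.8, -260.3, 5.7]
tcp_rot: [-3.141, 0.001, 2.529]
contact_force: [-1.4, -2.2, 5.8]
grip_width: 69.4
finger_force: 30.0
```

arm_command --gripper '[66, 91, 91, 91, 91]' --pt "0 0 0" --pt "0 0 0" --pt "0 0 0" --pt "0 0 0" --pt "0 0 0" --twist '[0, 0, 0, 0, 0]'

```text
time: 44.8
tool_pos: [556.5, -259.7, 5.0]
tcp_rot: [3.141, -0.0, 2.529]
contact_force: [-0.2, -0.1, 0.7]
grip_width: 90.9
finger_force: 0.0
```

arm_command --gripper '[91, 91, 91, 91, 91]' --pt "0 0 0" --pt "0 0 0" --pt "0 0 0" --pt "0 0 0" --pt "0 0 0" --twist '[1, 1, 1, 1, 1]'

```text
time: 45.42
tool_pos: [556.6, -259.8, 5.1]
tcp_rot: [3.142, -0.0, 2.09]
contact_force: [0.0, 0.0, -1.5]
grip_width: 91.2
finger_force: 0.0
```

arm_command --gripper '[91, 91, 91, 91, 91]' --pt "0 0 0" --pt "0 0 0" --pt "0 0 0" --pt "0 0 0" --pt "0 0 0" --twist '[1, 1, 1, 1, 1]'

```text
time: 46.05
tool_pos: [556.6, -259.9, 5.1]
tcp_rot: [-3.142, -0.0, 1.654]
contact_force: [-0.1, -0.3, 0.3]
grip_width: 91.2
finger_force: 0.0
```

arm_command --gripper '[91, 91, 91, 91, 91]' --pt "0 0 0" --pt "0 0 0" --pt "0 0 0" --pt "0 0 0" --pt "0 0 0" --twist '[1, 1, 1, 1, 1]'

```text
time: 46.68
tool_pos: [556.6, -259.8, 5.1]
tcp_rot: [-3.141, -0.0, 1.217]
contact_force: [-1.0, 0.1, -0.1]
grip_width: 90.9
finger_force: 0.0
```

arm_command --gripper '[91, 91, 91, 60, 40]' --pt "0 0 0" --pt "0 0 0" --pt "0 0 0" --pt "0 0 0.02" --pt "0 0 0" --twist '[1, 1, 1, 0, 0]'

```text
time: 47.3
tool_pos: [556.5, -259.8, 4.6]
tcp_rot: [-3.141, -0.0, 0.96]
contact_force: [0.3, 0.1, -0.4]
grip_width: 75.7
finger_force: 0.0
```

arm_command --gripper '[32, 30, 30, 30, 30]' --pt "0 0 0" --pt "0 0 0" --pt "0 0 0" --pt "0 0 0" --pt "0 0 0" --twist '[0, 0, 0, 0, 0]'

```text
time: 47.92
tool_pos: [556.5, -259.9, 4.7]
tcp_rot: [-3.141, -0.0, 0.958]
contact_force: [0.2, 0.6, -0.2]
grip_width: 36.0
finger_force: 30.0
```

arm_command --gripper '[30, 30, 30, 30, 30]' --pt "0 0 -1" --pt "0 0 -1" --pt "0 0 -1" --pt "0 0 0" --pt "0 0 0" --twist '[0, 0, 1, 1, 1]'

```text
time: 48.55
tool_pos: [556.5, -259.8, 79.8]
tcp_rot: [3.142, -0.0, 0.694]
contact_force: [-0.9, 0.2, -2.5]
grip_width: 35.8
finger_force: 30.0
```

arm_command --gripper '[30, 30, 30, 30, 30]' --pt "0 0 0" --pt "0 0 0" --pt "0 0 0" --pt "0 0 0" --pt "0 0 0" --twist '[1, 1, 1, 1, 1]'

```text
time: 49.18
tool_pos: [556.3, -259.8, 79.3]
tcp_rot: [-3.141, 0.0, 0.257]
contact_force: [0.4, 0.1, -1.5]
grip_width: 36.3
finger_force: 30.0
```

arm_command --gripper '[30, 30, 30, 30, 30]' --pt "0 0 0" --pt "0 0 0" --pt "0 0 0" --pt "0 0 0" --pt "0 0 0" --twist '[1, 1, 1, 0.4, 0]'

```text
time: 49.8
tool_pos: [556.5, -259.8, 79.5]
tcp_rot: [-3.141, 0.0, -0.036]
contact_force: [1.0, 0.5, -1.5]
grip_width: 35.6
finger_force: 30.0
```

```bash
python3 -c "
from h import *
go(546.6,-40.7,80,-.037)"
```

```text
t 49.8 pos [ 556.5 -259.8   79.5] yaw -0.036 F [ 1.   0.5 -1.5] w 35.6 q [-0.56  0.64  1.45  0.    1.05  1.04] | twist 0.02 dp [-0.72 -8.74 -0.02]
```

arm_command --gripper '[30, 30, 30, 30, 30]' --pt "-0.08 -0.97 0" --pt "-0.08 -0.97 0" --pt "-0.08 -0.97 0" --pt "-0.08 -0.97 0" --pt "-0.08 -0.97 0" --twist '[0, 0, 0, 0, 0]'

```text
time: 50.42
tool_pos: [550.9, -136.3, 79.8]
tcp_rot: [-3.142, -0.0, -0.036]
contact_force: [0.3, -0.3, -0.4]
grip_width: 36.0
finger_force: 30.0
```

arm_command --gripper '[30, 30, 30, 30, 30]' --pt "-0.08 -0.97 0" --pt "-0.08 -0.97 0" --pt "-0.08 -0.97 0" --pt "-0.08 -0.97 0" --pt "0 0 0" --twist '[0, 0, 0, 0, 0]'

```text
time: 51.05
tool_pos: [546.2, -38.7, 79.8]
tcp_rot: [-3.141, 0.0, -0.033]
contact_force: [1.0, -0.5, -1.9]
grip_width: 35.5
finger_force: 30.0
```

arm_command --gripper '[30, 30, 30, 30, 30]' --pt "0 0 0.6" --pt "0 0 0.6" --pt "0 0 0.4" --pt "0 0 0" --pt "0 0 0" --twist '[0, 0, 0, 0, 0]'

```text
time: 51.68
tool_pos: [546.8, -41.4, 39.8]
tcp_rot: [-3.142, -0.0, -0.037]
contact_force: [0.2, -0.1, -2.0]
grip_width: 35.9
finger_force: 30.0
```

```bash
python3 -c "
from h import *
go(546.6,-40.7,24.6,-.037)"
```

```text
t 51.67 pos [546.8 -41.4  39.8] yaw -0.037 F [ 0.2 -0.1 -2. ] w 35.9 q [-0.22  0.6   1.68  0.    0.86  1.39] | twist 0.0 dp [-0.01 -0.03  0.61]
```

arm_command --gripper '[30, 30, 30, 30, 30]' --pt "-0.01 -0.03 0.15" --pt "0 0 0.15" --pt "0 0 0.15" --pt "0 0 0.15" --pt "0 0 0" --twist '[0, 0, 0, 0, 0]'

```text
time: 52.3
tool_pos: [546.4, -40.4, 24.7]
tcp_rot: [-3.141, -0.0, -0.037]
contact_force: [-0.8, -0.3, -0.1]
grip_width: 35.9
finger_force: 30.0
```

arm_command --gripper '[44, 44, 44, 44, 44]' --pt "0 0 0" --pt "0 0 0" --pt "0 0 -0.5" --pt "0 0 -1" --pt "0 0 -1" --twist '[0, 0, 0, 0, 0]'

```text
time: 52.92
tool_pos: [546.5, -40.4, 88.7]
tcp_rot: [3.142, -0.001, -0.037]
contact_force: [0.5, 0.1, 0.3]
grip_width: 43.8
finger_force: 0.0
```

arm_command --gripper '[91, 91, 91, 91, 91]' --pt "0 0 -1" --pt "0 1 0" --pt "0 1 0" --pt "0 1 0" --pt "0 1 0" --twist '[0, 0, 0, 0, 0]'

```text
time: 53.55
tool_pos: [542.8, -141.2, 113.3]
tcp_rot: [3.141, -0.001, -0.036]
contact_force: [-0.1, -0.4, 0.2]
grip_width: 88.5
finger_force: 0.0
```

```bash
python3 - <<'E'
from h import *
blanks((185,180,455,300)); go(413.5,-257.5,100)
E
```

```text
handle? [481.1  219.61] 434 [ 511.4 -434.8]
t 53.65 pos [ 542.9 -142.5  113.1] yaw -0.039 F [0.6 0.1 1. ] w 90.5 q [-0.39  0.52  1.58 -0.    1.04  1.22] | twist 0.0 dp [-4.99  4.8   0.53]
```

arm_command --gripper '[91, 91, 91, 91, 91]' --pt "-1 0.96 0" --pt "-1 0.96 0" --pt "-1 0.96 0" --pt "-1 0.96 0" --pt "-1 0.96 0" --twist '[0, 0, 0, 0, 0]'

```text
time: 54.28
tool_pos: [412.9, -255.7, 112.9]
tcp_rot: [3.141, -0.001, -0.036]
contact_force: [-0.2, 0.5, 0.1]
grip_width: 91.4
finger_force: 0.0
```

arm_command --gripper '[91, 91, 91, 91, 91]' --pt "0 0 0" --pt "0 0 0" --pt "0 0 0.3" --pt "0 0 0.3" --pt "0 0 0.3" --twist '[1, 1, 1, 1, 1]'

```text
time: 54.9
tool_pos: [413.8, -255.0, 90.1]
tcp_rot: [-3.141, -0.001, -0.475]
contact_force: [-0.5, 0.4, 0.9]
grip_width: 91.2
finger_force: 0.0
```

arm_command --gripper '[91, 91, 91, 91, 91]' --pt "0 0 0.4" --pt "0 0 0.4" --pt "0 0 0.4" --pt "0 0 0.4" --pt "0 0 0.2" --twist '[1, 1, 1, 1, 0.64]'

```text
time: 55.52
tool_pos: [413.7, -254.9, 44.8]
tcp_rot: [-3.141, 0.0, -0.88]
contact_force: [0.7, -0.7, -0.5]
grip_width: 91.4
finger_force: 0.0
```

```bash
python3 - <<'E'
from h import *
go(413.5,-257.3,4.5,-.878)
s=capture("scene"); t=capture("top")
print([(b[1],onz("scene",b[0],9)[:2].round(1)) for b in blobs(s,(205,170,262,210),20)])
a=cv2.resize(s[120:220,190:310],None,fx=4,fy=4)
cv2.imwrite("pics/b4.png",a[:,:,::-1])
E
```

```text
t 55.52 pos [ 413.7 -254.9   44.8] yaw -0.88 F [ 0.7 -0.7 -0.5] w 91.4 q [-0.71  0.51  1.85  0.    0.78  1.74] | twist -0.02 dp [0.07 0.07 1.61]
[(344, array([ 393.6, -254.7]))]
```

View pics/b4.png

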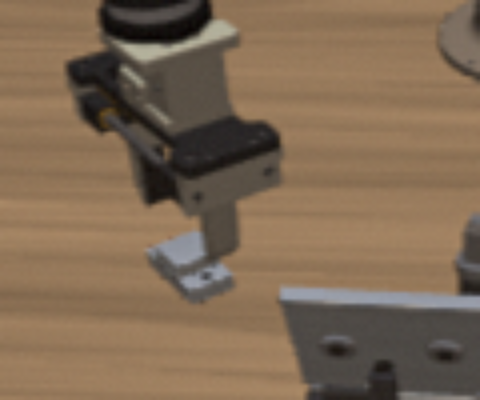

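arm_command --gripper '[91, 91, 91, 91, 91]' --pt "0.06 0.06 0" --pt "0 0 0.8" --pt "0 0 0.5" --pt "0 0 0.31" --pt "0 0 0" --twist '[0, 0, 0, 0, 0]'

```text
time: 56.25
tool_pos: [413.0, -257.6, 4.1]
tcp_rot: [3.142, 0.001, -0.878]
contact_force: [0.9, -0.6, -0.8]
grip_width: 91.2
finger_force: 0.0
```

arm_command --gripper '[80, 72, 66, 66, 66]' --pt "0 0 0" --pt "0 0 0" --pt "0 0 0" --pt "0 0 0" --pt "0 0 0" --twist '[0, 0, 0, 0, 0]'

```text
time: 56.88
tool_pos: [413.2, -258.0, 4.8]
tcp_rot: [3.142, -0.0, -0.878]
contact_force: [-2.5, -0.4, 5.6]
grip_width: 69.1
finger_force: 30.0
```

arm_command --gripper '[66, 91, 91, 91, 91]' --pt "0 0 0" --pt "0 0 0" --pt "0 0 0" --pt "0 0 0" --pt "0 0 0" --twist '[0, 0, 0, 0, 0]'

```text
time: 57.5
tool_pos: [413.2, -257.7, 4.3]
tcp_rot: [-3.142, 0.0, -0.878]
contact_force: [0.1, 0.6, -0.7]
grip_width: 91.1
finger_force: 0.0
```

arm_command --gripper '[91, 91, 91, 91, 91]' --pt "0 0 0" --pt "0 0 0" --pt "0 0 0" --pt "0 0 0" --pt "0 0 0" --twist '[-1, -1, -1, -1, -1]'

```text
time: 58.12
tool_pos: [413.2, -257.7, 4.4]
tcp_rot: [-3.141, 0.0, -0.439]
contact_force: [-0.7, -0.2, 0.6]
grip_width: 91.2
finger_force: 0.0
```

arm_command --gripper '[91, 91, 91, 91, 91]' --pt "0 0 0" --pt "0 0 0" --pt "0 0 0" --pt "0 0 0" --pt "0 0 0" --twist '[-1, -1, -1, -1, -1]'

```text
time: 58.75
tool_pos: [413.2, -257.8, 4.4]
tcp_rot: [-3.141, -0.0, -0.002]
contact_force: [-0.2, -0.5, 0.1]
grip_width: 90.8
finger_force: 0.0
```

arm_command --gripper '[91, 91, 91, 91, 91]' --pt "0 0 0" --pt "0 0 0" --pt "0 0 0" --pt "0 0 0" --pt "0 0 0" --twist '[-1, -1, -1, -1, -1]'

```text
time: 59.38
tool_pos: [413.2, -257.8, 4.4]
tcp_rot: [-3.141, -0.0, 0.434]
contact_force: [0.4, 0.3, -0.4]
grip_width: 90.9
finger_force: 0.0
```

arm_command --gripper '[91, 91, 91, 60, 40]' --pt "0 0 0" --pt "0 0 0" --pt "0 0 0" --pt "0 0 0" --pt "0 0 0" --twist '[-1, -1, -1, 0, 0]'

```text
time: 60.0
tool_pos: [413.2, -257.8, 4.4]
tcp_rot: [-3.142, -0.0, 0.691]
contact_force: [0.3, -0.0, -0.5]
grip_width: 75.4
finger_force: 0.0
```

arm_command --gripper '[32, 30, 30, 30, 30]' --pt "0 0 0" --pt "0 0 0" --pt "0 0 0" --pt "0 0 0" --pt "0 0 0" --twist '[0, 0, 0, 0, 0]'

```text
time: 60.62
tool_pos: [413.2, -257.8, 4.4]
tcp_rot: [-3.142, -0.0, 0.693]
contact_force: [-0.2, 0.1, 0.6]
grip_width: 35.7
finger_force: 30.0
```

arm_command --gripper '[30, 30, 30, 30, 30]' --pt "0 0 -1" --pt "0 0 -1" --pt "0 0 -1" --pt "0 0 0" --pt "0 0 0" --twist '[0, 0, 1, 1, 1]'

```text
time: 61.25
tool_pos: [413.1, -257.7, 79.7]
tcp_rot: [3.141, -0.0, 0.428]
contact_force: [-0.0, -0.1, -0.8]
grip_width: 35.8
finger_force: 30.0
```

arm_command --gripper '[30, 30, 30, 30, 30]' --pt "0 0 0" --pt "0 0 0" --pt "0 0 0" --pt "0 0 0" --pt "0 0 0" --twist '[1, 1, 1, 1, 1]'

```text
time: 61.88
tool_pos: [413.0, -257.6, 79.2]
tcp_rot: [-3.141, 0.001, -0.008]
contact_force: [-0.7, 0.6, -1.2]
grip_width: 35.7
finger_force: 30.0
```

arm_command --gripper '[30, 30, 30, 30, 30]' --pt "0 0 0" --pt "0 0 0" --pt "0 0 0" --pt "0 0 0" --pt "0 0 0" --twist '[0.37, 0, 0, 0, 0]'

```text
time: 62.5
tool_pos: [413.2, -257.8, 79.4]
tcp_rot: [-3.141, 0.0, -0.037]
contact_force: [-0.1, -1.2, -1.6]
grip_width: 35.6
finger_force: 30.0
```

```bash
python3 -c "
from h import *
go(544.2,-104.7,80,-.037)"
```

```text
t 62.5 pos [ 413.2 -257.8   79.4] yaw -0.037 F [-0.1 -1.2 -1.6] w 35.6 q [-0.72  0.45  1.82  0.    0.87  0.89] | twist -0.0 dp [ 5.01 -6.31 -0.02]
```

arm_command --gripper '[30, 30, 30, 30, 30]' --pt "0.72 -0.9 0" --pt "0.72 -0.9 0" --pt "0.72 -0.9 0" --pt "0.72 -0.9 0" --pt "0.72 -0.9 0" --twist '[0, 0, 0, 0, 0]'

```text
time: 63.12
tool_pos: [507.9, -148.0, 79.4]
tcp_rot: [-3.142, -0.0, -0.037]
contact_force: [-0.5, -0.1, -1.9]
grip_width: 35.8
finger_force: 30.0
```

arm_command --gripper '[30, 30, 30, 30, 30]' --pt "0.71 -0.9 0" --pt "0.7 -0.91 0" --pt "0 0 0.6" --pt "0 0 0.6" --pt "0 0 0.3" --twist '[0, 0, 0, 0, 0]'

```text
time: 63.75
tool_pos: [542.9, -105.3, 40.3]
tcp_rot: [-3.141, 0.003, -0.038]
contact_force: [-0.4, 0.3, -0.7]
grip_width: 35.9
finger_force: 30.0
```

```bash
python3 -c "
from h import *
go(544.2,-104.7,24.6,-.037)"
```

```text
t 63.75 pos [ 542.9 -105.3   40.3] yaw -0.038 F [-0.4  0.3 -0.7] w 35.9 q [-0.33  0.61  1.67 -0.    0.87  1.28] | twist -0.01 dp [ 0.05 -0.02  0.63]
```

arm_command --gripper '[30, 30, 30, 30, 30]' --pt "0 -0.02 0" --pt "0 0 0.1" --pt "0 0 0.1" --pt "0 0 0" --pt "0 0 0" --twist '[0, 0, 0, 0, 0]'

```text
time: 64.38
tool_pos: [544.4, -104.3, 37.1]
tcp_rot: [3.142, -0.0, -0.037]
contact_force: [-0.3, 0.8, -0.8]
grip_width: 35.8
finger_force: 30.0
```

```bash
python3 -c "
from h import *
go(544.2,-104.7,24.6,-.037)"
```

```text
t 64.38 pos [ 544.4 -104.3   37.1] yaw -0.037 F [-0.3  0.8 -0.8] w 35.8 q [-0.33  0.61  1.67  0.    0.86  1.28] | twist -0.0 dp [-0.01  0.01  0.5 ]
```

arm_command --gripper '[30, 30, 30, 30, 30]' --pt "0 0.01 0.15" --pt "0 0 0.15" --pt "0 0 0.1" --pt "0 0 0.1" --pt "0 0 0" --twist '[0, 0, 0, 0, 0]'

```text
time: 65.0
tool_pos: [544.3, -104.6, 24.4]
tcp_rot: [-3.142, -0.0, -0.037]
contact_force: [-1.1, 0.1, 0.1]
grip_width: 35.5
finger_force: 30.0
```

arm_command --gripper '[44, 44, 44, 44, 44]' --pt "0 0 0" --pt "0 0 0" --pt "0 0 -0.5" --pt "0 0 -1" --pt "0 0 -1" --twist '[0, 0, 0, 0, 0]'

```text
time: 65.62
tool_pos: [544.4, -104.6, 88.4]
tcp_rot: [3.142, -0.001, -0.037]
contact_force: [0.3, -0.6, -0.1]
grip_width: 43.9
finger_force: 0.0
```

arm_command --gripper '[60, 60, 60, 60, 60]' --pt "0 0 -1" --pt "0 0 -1" --pt "-0.5 1 -1" --pt "-0.5 1 -1" --pt "-0.5 1 -1" --twist '[0, 0, 0, 0, 0]'

```text
time: 66.25
tool_pos: [503.5, -178.7, 213.8]
tcp_rot: [3.141, -0.001, -0.037]
contact_force: [1.2, -0.4, 0.1]
grip_width: 60.0
finger_force: 0.0
```

```bash
python3 - <<'E'
from h import *
t=capture("top"); s=capture("scene")
a=cv2.resize(t[155:250,270:380],None,fx=5,fy=5,interpolation=cv2.INTER_CUBIC)
cv2.imwrite("pics/n2.png",cv2.convertScaleAbs(a,alpha=1.4)[:,:,::-1]); go(668.5,71,230,-.037)
E
```

```text
t 66.35 pos [ 504.4 -180.7  215.6] yaw -0.04 F [ 0.6  0.7 -0. ] w 59.8 q [-0.49  0.37  1.52 -0.    1.25  1.12] | twist -0.03 dp [  6.19 -10.3   -0.57]
```

View pics/n2.png

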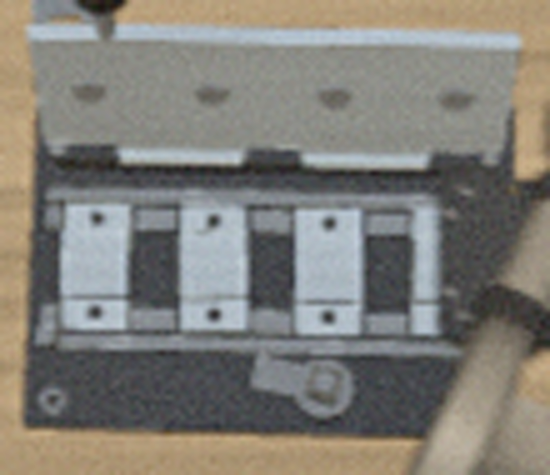

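arm_command --gripper '[60, 60, 60, 60, 60]' --pt "0.56 -0.935 -0.5" --pt "0.56 -0.935 -0.5" --pt "0.56 -0.935 0" --pt "0.56 -0.935 0" --pt "0.56 -0.935 0" --twist '[0, 0, 0, 0, 0]'

```text
time: 66.97
tool_pos: [578.6, -62.2, 236.6]
tcp_rot: [-3.141, 0.001, -0.037]
contact_force: [-0.2, -1.0, -0.5]
grip_width: 59.6
finger_force: 0.0
```

arm_command --gripper '[60, 60, 60, 60, 60]' --pt "0.56 -0.935 0" --pt "0.56 -0.935 0" --pt "0.56 -0.935 0" --pt "0.56 -0.935 0" --pt "0.56 -0.935 0" --twist '[0, 0, 0, 0, 0]'

```text
time: 67.6
tool_pos: [652.7, 52.0, 236.5]
tcp_rot: [-3.141, 0.001, -0.037]
contact_force: [0.6, -0.2, 0.3]
grip_width: 60.0
finger_force: 0.0
```

arm_command --gripper '[60, 60, 60, 60, 60]' --pt "0.56 -0.935 0" --pt "0 0 0" --pt "0 0 0" --pt "0 0 0" --pt "0 0 0" --twist '[0, 0, 0, 0, 0]'

```text
time: 68.22
tool_pos: [667.3, 72.4, 237.2]
tcp_rot: [-3.142, -0.0, -0.038]
contact_force: [0.8, -0.2, 0.2]
grip_width: 60.2
finger_force: 0.0
```

```bash
python3 - <<'E'
from h import *
go(668,71.2,168,-.037)
E
```

```text
t 68.22 pos [667.3  72.4 237.2] yaw -0.038 F [ 0.8 -0.2  0.2] w 60.2 q [-0.01  0.62  1.04  0.    1.48  1.6 ] | twist -0.02 dp [0.03 0.05 2.77]
```

arm_command --gripper '[60, 60, 60, 60, 60]' --pt "0.03 0.05 0.6" --pt "0 0 0.8" --pt "0 0 0.8" --pt "0 0 0.57" --pt "0 0 0" --twist '[0, 0, 0, 0, 0]'

```text
time: 68.85
tool_pos: [667.4, 71.6, 166.0]
tcp_rot: [-3.142, 0.003, -0.038]
contact_force: [0.3, -0.9, 0.7]
grip_width: 60.0
finger_force: 0.0
```

arm_command --gripper '[40, 34, 25, 25, 25]' --pt "0 0 0" --pt "0 0 0" --pt "0 0 0" --pt "0 0 0" --pt "0 0 0" --twist '[0, 0, 0, 0, 0]'

```text
time: 69.47
tool_pos: [668.4, 71.6, 168.3]
tcp_rot: [3.141, -0.001, -0.037]
contact_force: [-0.7, -1.4, 2.2]
grip_width: 30.3
finger_force: 30.0
```

arm_command --gripper '[25, 25, 25, 25, 25]' --pt "0 0 0" --pt "0 0 0" --pt "0 0 0" --pt "0 0 0" --pt "0 0 0" --twist '[0, 0, 0, 0, 0]'

```text
time: 70.1
tool_pos: [668.4, 71.6, 168.3]
tcp_rot: [3.141, -0.001, -0.037]
contact_force: [-0.7, -2.2, 4.9]
grip_width: 30.6
finger_force: 30.0
```

```bash
python3 - <<'E'
from h import *
go(668,71.2,168,-.037)
a=np.linspace(1.95,0,31)
for i in range(30): print(round(a[i+1],3),round(5.88*(np.cos(a[i])-np.cos(a[i+1])),2),round(-5.88*(np.sin(a[i+1])-np.sin(a[i])),2))
E
```

```text
t 70.1 pos [668.4  71.6 168.3] yaw -0.037 F [-0.7 -2.2  4.9] w 30.6 q [-0.01  0.66  1.15 -0.    1.33  1.6 ] | twist -0.01 dp [-0.02  0.02  0.01]
1.885 -0.36 -0.13
1.82 -0.37 -0.11
1.755 -0.37 -0.08
1.69 -0.38 -0.06
1.625 -0.38 -0.03
1.56 -0.38 -0.01
1.495 -0.38 0.02
1.43 -0.38 0.04
1.365 -0.38 0.07
1.3 -0.37 0.09
1.235 -0.36 0.11
1.17 -0.36 0.14
1.105 -0.35 0.16
1.04 -0.34 0.18
0.975 -0.32 0.2
0.91 -0.31 0.22
0.845 -0.29 0.24
0.78 -0.28 0.26
0.715 -0.26 0.28
0.65 -0.24 0.3
0.585 -0.22 0.31
0.52 -0.2 0.33
0.455 -0.18 0.34
0.39 -0.16 0.35
0.325 -0.13 0.36
0.26 -0.11 0.37
0.195 -0.09 0.37
0.13 -0.06 0.38
0.065 -0.04 0.38
0.0 -0.01 0.38
```

arm_command --gripper '[25, 25, 25, 25, 25]' --pt "-0.36 0.02 -0.13" --pt "-0.37 0 -0.11" --pt "-0.37 0 -0.08" --pt "-0.38 0 -0.06" --pt "-0.38 0 -0.03" --twist '[0, 0, 0, 0, 0]'

```text
time: 70.72
tool_pos: [623.2, 73.4, 178.4]
tcp_rot: [-3.141, -0.005, -0.037]
contact_force: [5.3, 0.1, 1.5]
grip_width: 30.1
finger_force: 30.0
```

arm_command --gripper '[25, 25, 25, 25, 25]' --pt "-0.38 0 -0.01" --pt "-0.38 0 0.02" --pt "-0.38 0 0.04" --pt "-0.38 0 0.07" --pt "-0.37 0 0.09" --twist '[0, 0, 0, 0, 0]'

```text
time: 71.35
tool_pos: [576.2, 75.3, 174.1]
tcp_rot: [-3.14, -0.006, -0.037]
contact_force: [4.5, 1.0, 5.8]
grip_width: 30.3
finger_force: 30.0
```

arm_command --gripper '[25, 25, 25, 25, 25]' --pt "-0.36 0 0.11" --pt "-0.36 0 0.14" --pt "-0.35 0 0.16" --pt "-0.34 0 0.18" --pt "-0.32 0 0.2" --twist '[0, 0, 0, 0, 0]'

```text
time: 71.97
tool_pos: [531.8, 77.0, 154.4]
tcp_rot: [-3.14, -0.003, -0.037]
contact_force: [-0.5, 1.1, 9.8]
grip_width: 30.4
finger_force: 30.0
```

```bash
python3 - <<'E'
from h import *
H=np.array([668.4-54.4,168.3+0-136.6]); o=get_obs(); p=o["tool_pos"]
print(H, p, np.arctan2(p[2]-H[1],H[0]-p[0]), np.hypot(p[2]-H[1],H[0]-p[0]))
E
```

```text
[614.   31.7] [531.78309537  77.04741144 154.38530711] 0.9803897384715851 147.68650577586303
```

arm_command --gripper '[25, 25, 25, 25, 25]' --pt "-0.31 0 0.22" --pt "-0.29 0 0.24" --pt "-0.28 0 0.26" --pt "-0.26 0 0.28" --pt "-0.24 0 0.3" --twist '[0, 0, 0, 0, 0]'

```text
time: 72.6
tool_pos: [495.8, 78.5, 120.8]
tcp_rot: [-3.14, 0.001, -0.037]
contact_force: [-3.1, 2.9, 7.1]
grip_width: 30.2
finger_force: 30.0
```

arm_command --gripper '[25, 25, 25, 25, 25]' --pt "-0.22 0 0.31" --pt "-0.2 0 0.33" --pt "-0.18 0 0.34" --pt "-0.16 0 0.35" --pt "-0.13 0 0.36" --twist '[0, 0, 0, 0, 0]'

```text
time: 73.22
tool_pos: [473.0, 79.4, 77.8]
tcp_rot: [-3.14, 0.003, -0.037]
contact_force: [-3.4, 3.3, 5.4]
grip_width: 30.1
finger_force: 30.0
```

arm_command --gripper '[25, 25, 25, 25, 25]' --pt "-0.11 0 0.3" --pt "-0.09 0 0.25" --pt "-0.06 0 0.25" --pt "-0.04 0 0.2" --pt "0 0 0" --twist '[0, 0, 0, 0, 0]'

```text
time: 73.85
tool_pos: [466.7, 79.6, 52.5]
tcp_rot: [-3.14, 0.001, -0.038]
contact_force: [1.3, 5.3, -3.2]
grip_width: 30.4
finger_force: 30.0
```

```bash
python3 - <<'E'
from h import *
H=np.array([668.4-54.4,168.3+0-136.6]); o=get_obs(); p=o["tool_pos"]
print(p,o["contact_force"], np.arctan2(p[2]-H[1],H[0]-p[0]), np.hypot(p[2]-H[1],H[0]-p[0]))
E
```

```text
[466.65396685  79.57195462  52.45177579] [ 1.2934496   5.32573957 -3.20339857] 0.13991677386055396 148.80016694688712
```

arm_command --gripper '[25, 25, 25, 25, 25]' --pt "-0.01 -0.03 0.12" --pt "0 0 0.12" --pt "0 0 0.12" --pt "0 0 0.12" --pt "0 0 0" --twist '[0, 0, 0, 0, 0]'

```text
time: 74.47
tool_pos: [465.3, 79.7, 40.3]
tcp_rot: [-3.141, 0.003, -0.038]
contact_force: [-5.1, 2.6, -0.5]
grip_width: 30.7
finger_force: 30.0
```

arm_command --gripper '[25, 25, 25, 25, 25]' --pt "0 0 0.06" --pt "0 0 0.06" --pt "0 0 0.06" --pt "0 0 0.06" --pt "0 0 0" --twist '[0, 0, 0, 0, 0]'

```text
time: 75.1
tool_pos: [465.1, 79.7, 34.4]
tcp_rot: [-3.141, 0.004, -0.038]
contact_force: [-6.2, 2.8, 0.9]
grip_width: 30.6
finger_force: 30.0
```

arm_command --gripper '[25, 25, 25, 25, 25]' --pt "0.04 0 0.04" --pt "0 0 0.04" --pt "0 0 0.04" --pt "0 0 0" --pt "0 0 0" --twist '[0, 0, 0, 0, 0]'

```text
time: 75.72
tool_pos: [465.1, 79.7, 31.2]
tcp_rot: [-3.142, 0.006, -0.037]
contact_force: [-8.2, 2.7, 1.7]
grip_width: 30.1
finger_force: 30.0
```

arm_command --gripper '[25, 25, 25, 25, 25]' --pt "0.03 0 0.04" --pt "0 0 0.04" --pt "0 0 0.03" --pt "0 0 0" --pt "0 0 0" --twist '[0, 0, 0, 0, 0]'

```text
time: 76.35
tool_pos: [465.2, 79.7, 28.5]
tcp_rot: [3.142, 0.007, -0.037]
contact_force: [-10.0, 1.7, 4.2]
grip_width: 30.3
finger_force: 30.0
```

arm_command --gripper '[25, 25, 25, 25, 25]' --pt "-0.1 0 0" --pt "-0.05 0 0.04" --pt "0 0 0.04" --pt "0 0 0" --pt "0 0 0" --twist '[0, 0, 0, 0, 0]'

```text
time: 76.97
tool_pos: [465.4, 79.6, 28.4]
tcp_rot: [-3.141, -0.002, -0.038]
contact_force: [-4.6, 2.1, 12.2]
grip_width: 30.3
finger_force: 30.0
```

```bash
python3 - <<'E'
from h import *
go(0,0,0); t=capture("top"); s=capture("scene")
a=cv2.resize(s[165:255,255:380],None,fx=5,fy=5,interpolation=cv2.INTER_CUBIC)
cv2.imwrite("pics/c1.png",a[:,:,::-1])
E
```

```text
t 76.97 pos [465.4  79.6  28.4] yaw -0.038 F [-4.6  2.1 12.2] w 30.3 q [0.01 0.52 1.91 0.   0.72 1.62] | twist 0.0 dp [-18.48   3.88   1.14]
```

View pics/c1.png

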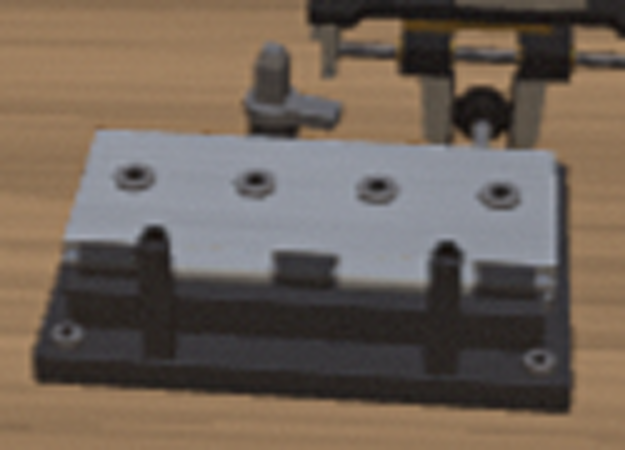

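arm_command --gripper '[25, 60, 70, 70, 70]' --pt "0 0 -0.08" --pt "0 0 0" --pt "0 0 0" --pt "0 0 -1" --pt "0 0 -1" --twist '[0, 0, 0, 0, 0]'

```text
time: 77.7
tool_pos: [464.8, 79.4, 79.9]
tcp_rot: [3.141, 0.0, -0.038]
contact_force: [-0.1, 0.4, -0.7]
grip_width: 65.9
finger_force: 0.0
```

arm_command --gripper '[91, 91, 91, 91, 91]' --pt "0 0 -1" --pt "0 0 -1" --pt "0 0 -1" --pt "0 1 -1" --pt "0 1 0" --twist '[0, 0, 0, 0, 0]'

```text
time: 78.32
tool_pos: [464.3, 28.9, 181.4]
tcp_rot: [3.141, -0.005, -0.037]
contact_force: [-0.4, -0.3, -0.1]
grip_width: 90.7
finger_force: 0.0
```

arm_command --gripper '[91, 91, 91, 91, 91]' --pt "0 1 0" --pt "0 1 0" --pt "0 1 0" --pt "0 1 0" --pt "0 1 0" --twist '[0, 0, 0, 0, 0]'

```text
time: 78.95
tool_pos: [458.3, -96.3, 179.5]
tcp_rot: [3.141, -0.0, -0.038]
contact_force: [0.2, -0.1, 0.5]
grip_width: 91.2
finger_force: 0.0
```

arm_command --gripper '[91, 91, 91, 91, 91]' --pt "0 1 0" --pt "0 1 0" --pt "0 1 0" --pt "0 1 0" --pt "0 1 0" --twist '[0, 0, 0, 0, 0]'

```text
time: 79.58
tool_pos: [453.5, -221.3, 179.4]
tcp_rot: [3.141, -0.0, -0.038]
contact_force: [-0.2, -0.3, 0.6]
grip_width: 91.0
finger_force: 0.0
```

```bash
python3 - <<'E'
from h import *
t=capture("top"); s=capture("scene"); go(0,0,0)
a=cv2.resize(t[185:255,455:510],None,fx=7,fy=7,interpolation=cv2.INTER_CUBIC)
b=cv2.resize(s[170:230,130:200],None,fx=7,fy=7,interpolation=cv2.INTER_CUBIC)
c=np.zeros((490,385+490,3),np.uint8); c[:,:385]=a; c[:420,385:]=b
c=cv2.convertScaleAbs(c[:,:790],alpha=1.6)
cv2.imwrite("pics/h1.png",c[:,:,::-1])
# ball now
a=cv2.resize(t[165:255,265:385],None,fx=1,fy=1)
g=t.max(2); m=((g<45)).astype(np.uint8); m[:230]=0; m[245:]=0; m[:,:280]=0;m[:,302:]=0
E
```

```text
t 79.67 pos [ 453.6 -222.4  179.4] yaw -0.04 F [0.  0.3 0.9] w 90.9 q [-0.61  0.35  1.65 -0.    1.14  1.  ] | twist 0.0 dp [-18.48  -8.17   7.17]
```

View pics/h1.png

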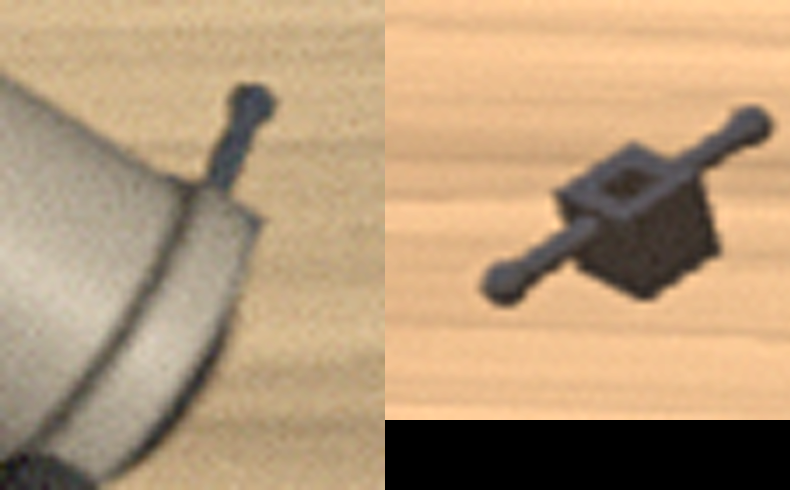

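```bash
python3 - <<'E'
from h import *
t=np.load("t0.npy")
b=blobs(t,(455,170,560,290))[0]; q=cv2.boxPoints(b[2])
sd=sorted([((q[i]+q[(i+1)%4])/2 for i in range(4))][0],key=lambda p:p[1]); e=[sd[0],sd[-1]]
E=[onz("top",k,30)[:2] for k in e]; d=E[0]-E[1]; print("top",np.round(E,1),np.mean(E,0),np.arctan2(d[1],d[0]),np.linalg.norm(d))
g=lambda x,y:(np.array([x,y])+.5)/7-.5+[130,170]
S=[onz("scene",g(365,124),30)[:2],onz("scene",g(120,283),30)[:2]]; d=S[1]-S[0]
print("scene",np.round(S,1),np.mean(S,0),np.arctan2(d[1],d[0]),np.linalg.norm(d), onz("scene",g(245,187),40))
cv2.imwrite("pics/h2.png",cv2.convertScaleAbs(cv2.resize(t[190:250,450:510],None,fx=8,fy=8,interpolation=cv2.INTER_CUBIC),alpha=1.8)[:,:,::-1])
E
```

```text
top [[ 573.4 -469.6]
 [ 452.8 -399.8]] [ 513.08407227 -434.70874612] -0.524460524679957 139.25012580017327
scene [[ 456.6 -407.6]
 [ 566.7 -465.8]] [ 511.63203246 -436.71738972] -0.48620161845183757 124.5948177864977 [ 516.29057351 -433.53612876   40.        ]
```

View pics/h2.png

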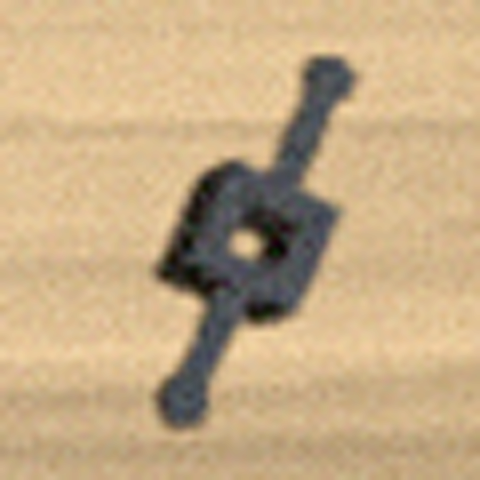

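arm_command --gripper '[91, 91, 91, 91, 91]' --pt "0.3 0.937 0" --pt "0.3 0.937 0" --pt "0.3 0.937 0" --pt "0.3 0.937 0" --pt "0.3 0.937 0" --twist '[0, 0, 0, 0, 0]'

```text
time: 80.3
tool_pos: [487.0, -338.5, 179.3]
tcp_rot: [-3.141, 0.0, -0.037]
contact_force: [0.1, 0.2, 0.2]
grip_width: 91.1
finger_force: 0.0
```

arm_command --gripper '[91, 91, 91, 91, 91]' --pt "0.3 0.937 0" --pt "0.3 0.937 0" --pt "0.3 0.937 0" --pt "0.3 0.937 0" --pt "0 0 0" --twist '[0, 0, 0, 0, 0]'

```text
time: 80.92
tool_pos: [513.3, -433.8, 178.7]
tcp_rot: [-3.141, 0.0, -0.038]
contact_force: [0.4, 0.4, -0.2]
grip_width: 90.9
finger_force: 0.0
```

arm_command --gripper '[91, 91, 91, 91, 91]' --pt "0 0 0.8" --pt "0 0 0.8" --pt "0 0 0.8" --pt "0 0 0.8" --pt "0 0 0.8" --twist '[1, 1, 1, 1, 0.96]'

```text
time: 81.55
tool_pos: [513.2, -431.6, 79.0]
tcp_rot: [-3.141, 0.001, -0.472]
contact_force: [1.6, 0.0, 0.2]
grip_width: 91.0
finger_force: 0.0
```

arm_command --gripper '[91, 91, 91, 91, 91]' --pt "0 0 0" --pt "0 0 0" --pt "0 0 0" --pt "0 0 0" --pt "0 0 0" --twist '[0, 0, 0, 0, 0]'

```text
time: 82.18
tool_pos: [513.3, -433.5, 79.8]
tcp_rot: [3.142, -0.001, -0.47]
contact_force: [0.3, 0.3, -0.0]
grip_width: 90.9
finger_force: 0.0
```

```bash
python3 - <<'E'
from h import *
go(512.3,-435.8,6,-.473)
s=capture("scene"); s0=np.load("s0.npy")
print(np.abs(s[205:215,140:155].astype(int)-s0[205:215,140:155]).mean())
E
```

```text
t 82.17 pos [ 513.3 -433.5   79.8] yaw -0.47 F [ 0.3  0.3 -0. ] w 90.9 q [-0.82  0.74  1.26  0.    1.14  1.23] | twist 0.03 dp [0.01 0.1  2.95]
2.1066666666666665
```

arm_command --gripper '[91, 91, 91, 91, 91]' --pt "0.01 0.09 0.6" --pt "0 0 0.8" --pt "0 0 0.8" --pt "0 0 0.75" --pt "0 0 0" --twist '[0, 0, 0, 0, 0]'

```text
time: 82.85
tool_pos: [511.4, -434.4, 3.2]
tcp_rot: [-3.14, 0.004, -0.47]
contact_force: [-0.2, 0.4, -0.9]
grip_width: 90.9
finger_force: 0.0
```

arm_command --gripper '[70, 55, 45, 40, 34]' --pt "0 0 0" --pt "0 0 0" --pt "0 0 0" --pt "0 0 0" --pt "0 0 0" --twist '[0, 0, 0, 0, 0]'

```text
time: 83.48
tool_pos: [512.5, -435.5, 5.9]
tcp_rot: [3.142, -0.0, -0.47]
contact_force: [-1.4, -3.1, 1.1]
grip_width: 45.7
finger_force: 0.9
```

arm_command --gripper '[34, 34, 34, 34, 34]' --pt "0 0 0" --pt "0 0 0" --pt "0 0 0" --pt "0 0 0" --pt "0 0 0" --twist '[0, 0, 0, 0, 0]'

```text
time: 84.1
tool_pos: [512.4, -435.8, 5.9]
tcp_rot: [3.141, -0.001, -0.47]
contact_force: [-0.4, -3.0, 1.6]
grip_width: 40.0
finger_force: 30.0
```

arm_command --gripper '[34, 34, 34, 34, 34]' --pt "0 0 -0.5" --pt "0 0 -1" --pt "0 0 -1" --pt "0 0 -1" --pt "0 0 -1" --twist '[0, 0, 0, 0, 0]'

```text
time: 84.72
tool_pos: [512.3, -434.5, 119.0]
tcp_rot: [-3.14, 0.001, -0.47]
contact_force: [-0.3, 0.3, -1.6]
grip_width: 39.6
finger_force: 30.0
```

arm_command --gripper '[34, 34, 34, 34, 34]' --pt "0 0 -1" --pt "0 0 -0.5" --pt "0 0 0" --pt "0 0 0" --pt "0 0 0" --twist '[-1, -1, -1, -1, -1]'

```text
time: 85.35
tool_pos: [512.3, -434.5, 155.7]
tcp_rot: [-3.14, 0.001, -0.031]
contact_force: [1.0, 0.7, -2.3]
grip_width: 40.1
finger_force: 30.0
```

arm_command --gripper '[34, 34, 34, 34, 34]' --pt "0 0 0" --pt "0 0 0" --pt "0 0 0" --pt "0 0 0" --pt "0 0 0" --twist '[-1, -1, -1, -1, -1]'

```text
time: 85.98
tool_pos: [512.3, -434.5, 155.7]
tcp_rot: [-3.14, -0.0, 0.406]
contact_force: [0.3, 0.6, -3.2]
grip_width: 40.0
finger_force: 30.0
```

arm_command --gripper '[34, 34, 34, 34, 34]' --pt "0 0 0" --pt "0 0 0" --pt "0 0 0" --pt "0 0 0" --pt "0 0 0" --twist '[-1, -1, -1, -1, -1]'

```text
time: 86.6
tool_pos: [512.3, -434.5, 155.7]
tcp_rot: [-3.14, -0.001, 0.842]
contact_force: [-0.2, -0.5, -2.7]
grip_width: 39.9
finger_force: 30.0
```

arm_command --gripper '[34, 34, 34, 34, 34]' --pt "0 0 0" --pt "0 0 0" --pt "0 0 0" --pt "0 0 0" --pt "0 0 0" --twist '[-1, -1, -1, -1, -1]'

```text
time: 87.22
tool_pos: [512.3, -434.5, 155.7]
tcp_rot: [-3.14, -0.002, 1.278]
contact_force: [0.3, 0.9, -2.6]
grip_width: 39.7
finger_force: 30.0
```

arm_command --gripper '[34, 34, 34, 34, 34]' --pt "0 0 0" --pt "0 0 0" --pt "0 0 0" --pt "0 0 0" --pt "0 0 0" --twist '[-1, -0.15, 0, 0, 0]'

```text
time: 87.85
tool_pos: [512.4, -435.4, 155.7]
tcp_rot: [-3.142, -0.0, 1.375]
contact_force: [0.6, 0.0, -3.3]
grip_width: 39.6
finger_force: 30.0
```

```bash
python3 - <<'E'
from h import *
go(478.7,-36.2,160,1.376)
s=capture("scene"); t=capture("top")
# clamp from top, arm clear of it
i=t[205:250,300:350]; 
x,y=130,100
a=cv2.resize(s[110:230,130:250],None,fx=4,fy=4,interpolation=cv2.INTER_CUBIC)
b=cv2.resize(t[215:250,310:350],None,fx=8,fy=8,interpolation=cv2.INTER_CUBIC)
c=np.zeros((480,800,3),np.uint8);c[:,:480]=a;c[:280,480:]=b
cv2.imwrite("pics/h3.png",cv2.convertScaleAbs(c,alpha=1.5)[:,:,::-1])
E
```

```text
t 87.85 pos [ 512.4 -435.4  155.7] yaw 1.375 F [ 0.6  0.  -3.3] w 39.6 q [-0.82  0.67  1.17  0.    1.3  -0.62] | twist -0.01 dp [15.41 -4.41 -0.17]
```

View pics/h3.png

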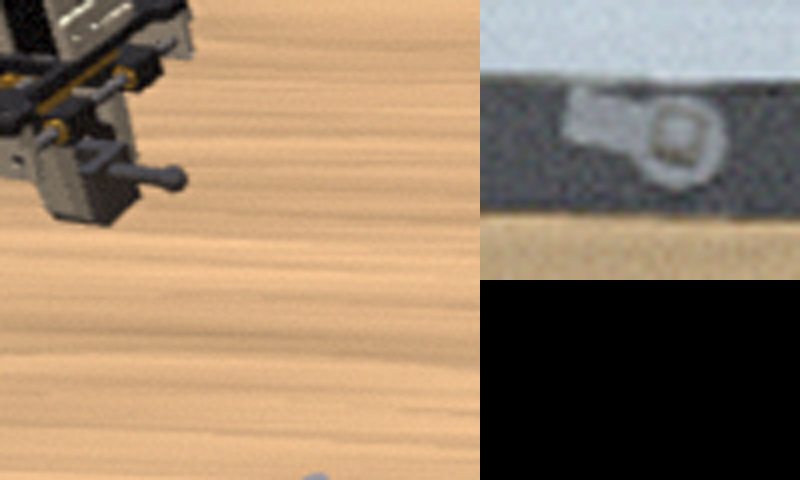

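```bash
python3 - <<'E'
from h import *
P=onz("scene",(173.1,154.1),179.8)[:2]; d=P-np.array([512.4,-435.4]); u=np.array([np.cos(1.375),np.sin(1.375)])
print(P,d@u,d@[-u[1],u[0]])
go(478.7,-36.2,160,1.325)
E
```

```text
[ 525.65455582 -374.47586457] 62.338704904400586 -1.1486508693945388
t 87.95 pos [ 512.4 -435.5  155.6] yaw 1.375 F [-0.3  0.2 -3.4] w 40.1 q [-0.82  0.67  1.17  0.    1.3  -0.62] | twist 0.57 dp [15.16 -5.19 -0.17]
```

arm_command --gripper '[34, 34, 34, 34, 34]' --pt "0 0 0" --pt "0.95 -0.3 0" --pt "0.95 -0.3 0" --pt "0.95 -0.3 0" --pt "0.95 -0.3 0" --twist '[0.58, 0, 0, 0, 0]'

```text
time: 88.58
tool_pos: [506.4, -335.3, 155.8]
tcp_rot: [3.141, -0.0, 1.324]
contact_force: [0.9, 0.4, -2.7]
grip_width: 39.7
finger_force: 30.0
```

arm_command --gripper '[34, 34, 34, 34, 34]' --pt "0.95 -0.3 0" --pt "0.95 -0.3 0" --pt "0.95 -0.3 0" --pt "0.95 -0.3 0" --pt "0.95 -0.3 0" --twist '[0, 0, 0, 0, 0]'

```text
time: 89.2
tool_pos: [498.9, -210.5, 155.8]
tcp_rot: [3.141, -0.0, 1.324]
contact_force: [-0.0, -0.1, -3.0]
grip_width: 40.0
finger_force: 30.0
```

arm_command --gripper '[34, 34, 34, 34, 34]' --pt "0.95 -0.3 0" --pt "0.95 -0.3 0" --pt "0.95 -0.3 0" --pt "0.95 -0.3 0" --pt "0.95 -0.3 0" --twist '[0, 0, 0, 0, 0]'

```text
time: 89.82
tool_pos: [491.3, -86.0, 155.8]
tcp_rot: [3.141, -0.0, 1.325]
contact_force: [0.6, -0.3, -1.7]
grip_width: 39.8
finger_force: 30.0
```

```bash
python3 - <<'E'
from h import *
go(478.7,-36.2,116,1.325)
E
```

```text
t 89.83 pos [491.3 -86.  155.8] yaw 1.325 F [ 0.6 -0.3 -1.7] w 39.8 q [-0.33  0.37  1.7   0.    1.07 -0.08] | twist -0.0 dp [ 1.81 -0.97  1.59]
```

arm_command --gripper '[34, 34, 34, 34, 34]' --pt "0.9 -0.48 0" --pt "0.9 -0.48 0" --pt "0 0 0.7" --pt "0 0 0.7" --pt "0 0 0.3" --twist '[0, 0, 0, 0, 0]'

```text
time: 90.45
tool_pos: [478.7, -37.3, 112.6]
tcp_rot: [-3.141, -0.0, 1.325]
contact_force: [-0.1, 0.2, -2.7]
grip_width: 39.9
finger_force: 30.0
```

arm_command --gripper '[34, 34, 34, 34, 34]' --pt "0 0 0" --pt "0 0 0" --pt "0 0 0" --pt "0 0 0" --pt "0 0 0" --twist '[0, 0, 0, 0, 0]'

```text
time: 91.08
tool_pos: [479.3, -38.0, 113.4]
tcp_rot: [3.141, -0.0, 1.325]
contact_force: [-0.1, 0.4, -1.5]
grip_width: 40.0
finger_force: 30.0
```

```bash
python3 - <<'E'
from h import *
go(478.7,-36.2,74.5,1.325)
E
```

```text
t 91.08 pos [479.3 -38.  113.4] yaw 1.325 F [-0.1  0.4 -1.5] w 40.0 q [-0.24  0.39  1.8   0.    0.95  0.01] | twist -0.0 dp [ 0.06 -0.04  1.55]
```

arm_command --gripper '[34, 34, 34, 34, 34]' --pt "0.06 -0.04 0.15" --pt "0 0 0.15" --pt "0 0 0.15" --pt "0 0 0" --pt "0 0 0" --twist '[0, 0, 0, 0, 0]'

```text
time: 91.7
tool_pos: [478.7, -36.2, 101.9]
tcp_rot: [-3.142, -0.0, 1.325]
contact_force: [0.4, -0.6, -2.6]
grip_width: 39.7
finger_force: 30.0
```

arm_command --gripper '[34, 34, 34, 34, 34]' --pt "0 0 0.08" --pt "0 0 0.08" --pt "0 0 0.08" --pt "0 0 0" --pt "0 0 0" --twist '[0, 0, 0, 0, 0]'

```text
time: 92.32
tool_pos: [478.9, -35.8, 95.9]
tcp_rot: [3.141, -0.001, 1.325]
contact_force: [2.2, 5.0, -2.9]
grip_width: 39.6
finger_force: 30.0
```

arm_command --gripper '[34, 34, 34, 34, 34]' --pt "0.05 0.01 0.05" --pt "0 0 0.08" --pt "0 0 0.08" --pt "0 0 0" --pt "0 0 0" --twist '[0, 0, 0, 0, 0]'

```text
time: 92.95
tool_pos: [479.1, -35.1, 90.6]
tcp_rot: [-3.141, 0.0, 1.325]
contact_force: [0.1, -0.2, -2.2]
grip_width: 39.8
finger_force: 30.0
```

arm_command --gripper '[34, 34, 34, 34, 34]' --pt "0 0 0.1" --pt "0 0 0.1" --pt "0 0 0.1" --pt "0 0 0" --pt "0 0 0" --twist '[0, 0, 0, 0, 0]'

```text
time: 93.58
tool_pos: [479.1, -35.0, 83.2]
tcp_rot: [-3.141, -0.0, 1.325]
contact_force: [-0.7, 0.3, -3.2]
grip_width: 40.0
finger_force: 30.0
```

```bash
python3 - <<'E'
from h import *
go(478.7,-36.2,74.5,1.325); print(get_obs()["moment"])
E
```

```text
t 93.58 pos [479.1 -35.   83.2] yaw 1.325 F [-0.7  0.3 -3.2] w 40.0 q [-0.23  0.44  1.83  0.    0.87  0.01] | twist -0.0 dp [-0.05 -0.01  0.35]
[-0.03127668  0.1077934   0.00077061]
```

Sliding in freely; lower the last 9 mm to contact.

arm_command --gripper '[34, 34, 34, 34, 34]' --pt "0 0 0.1" --pt "0 0 0.1" --pt "0 0 0.08" --pt "0 0 0.04" --pt "0 0 0" --twist '[0, 0, 0, 0, 0]'

```text
time: 94.2
tool_pos: [479.1, -35.1, 75.1]
tcp_rot: [-3.141, -0.0, 1.325]
contact_force: [-0.6, 0.5, -3.5]
grip_width: 39.8
finger_force: 30.0
```

arm_command --gripper '[34, 34, 34, 34, 34]' --pt "0 0 0.04" --pt "0 0 0.04" --pt "0 0 0.02" --pt "0 0 0" --pt "0 0 0" --twist '[0, 0, 0, 0, 0]'

```text
time: 94.82
tool_pos: [479.1, -35.0, 74.2]
tcp_rot: [3.141, -0.0, 1.325]
contact_force: [-5.3, 1.4, 13.3]
grip_width: 39.6
finger_force: 30.0
```

arm_command --gripper '[34, 34, 34, 34, 34]' --pt "0 0 -0.06" --pt "0 0 0" --pt "0 0 0" --pt "0 0 0" --pt "0 0 0" --twist '[0, 0.8, 0.8, 0.8, 0.8]'

```text
time: 95.45
tool_pos: [478.9, -34.7, 74.3]
tcp_rot: [-3.141, -0.0, 1.044]
contact_force: [-2.3, 1.4, 0.6]
grip_width: 39.6
finger_force: 30.0
```

arm_command --gripper '[34, 34, 34, 34, 34]' --pt "0 0 0" --pt "0 0 0" --pt "0 0 0" --pt "0 0 0" --pt "0 0 0" --twist '[0.8, 0.8, 0.8, 0.8, 0.8]'

```text
time: 96.08
tool_pos: [479.3, -35.0, 74.3]
tcp_rot: [3.141, -0.0, 0.695]
contact_force: [-2.3, 0.5, 0.8]
grip_width: 40.0
finger_force: 30.0
```

```bash
python3 - <<'E'
from h import *
go(479,-35.5,74.5,-.037); print(get_obs()["moment"])
E
```

```text
t 96.08 pos [479.3 -35.   74.3] yaw 0.695 F [-2.3  0.5  0.8] w 40.0 q [-0.23  0.45  1.84 -0.    0.85  0.64] | twist 8.39 dp [-0.01  0.02 -0.01]
[0.07918573 0.37197459 0.27668011]
```

arm_command --gripper '[34, 34, 34, 34, 34]' --pt "0 0 0" --pt "0 0 0" --pt "0 0 0" --pt "0 0 0" --pt "0 0 0" --twist '[0.8, 0.8, 0.8, 0.8, 0.8]'

```text
time: 96.7
tool_pos: [479.5, -35.4, 74.3]
tcp_rot: [3.141, -0.0, 0.346]
contact_force: [-0.2, -1.5, -0.1]
grip_width: 40.2
finger_force: 30.0
```

arm_command --gripper '[34, 34, 34, 34, 34]' --pt "0 0 0" --pt "0 0 0" --pt "0 0 0" --pt "0 0 0" --pt "0 0 0" --twist '[0.7, 0.7, 0.7, 0.6, 0.6]'

```text
time: 97.32
tool_pos: [479.6, -35.8, 74.3]
tcp_rot: [3.14, -0.001, 0.059]
contact_force: [-1.2, -2.9, -0.5]
grip_width: 39.8
finger_force: 30.0
```

```bash
python3 - <<'E'
from h import *
go(479,-35.5,74.5,-.037); print(get_obs()["moment"])
E
```

```text
t 97.33 pos [479.6 -35.8  74.3] yaw 0.059 F [-1.2 -2.9 -0.5] w 39.8 q [-0.23  0.45  1.84 -0.    0.85  1.28] | twist 1.1 dp [-0.02 -0.01 -0.01]
[-0.58244989  0.32026018  0.30251335]
```

arm_command --gripper '[34, 34, 34, 34, 34]' --pt "0 0 0" --pt "0 0 0" --pt "0 0 0" --pt "0 0 0" --pt "0 0 0" --twist '[0.3, 0.3, 0.3, 0.2, 0]'

```text
time: 97.95
tool_pos: [479.6, -35.9, 74.3]
tcp_rot: [3.14, -0.001, -0.036]
contact_force: [0.1, -5.9, -1.4]
grip_width: 40.2
finger_force: 30.0
```

```bash
python3 - <<'E'
from h import *
go(479,-35.5,74.5,-.037); print(get_obs()["moment"])
E
```

```text
t 97.95 pos [479.6 -35.9  74.3] yaw -0.036 F [ 0.1 -5.9 -1.4] w 40.2 q [-0.23  0.45  1.84 -0.    0.85  1.37] | twist 0.01 dp [-0.02 -0.01 -0.01]
[-1.06076911  0.23431293  0.28504172]
```

arm_command --gripper '[34, 34, 34, 34, 34]' --pt "0 0.03 0" --pt "0 0 0" --pt "0 0 0" --pt "0 0 0" --pt "0 0 0" --twist '[0.2, 0.2, 0.2, 0, 0]'

```text
time: 98.58
tool_pos: [479.5, -36.0, 74.3]
tcp_rot: [3.141, -0.001, -0.089]
contact_force: [2.4, -4.4, -2.4]
grip_width: 39.9
finger_force: 30.0
```

```bash
python3 - <<'E'
from h import *
go(479,-35.5,74.5,-.1); print(get_obs()["moment"])
E
```

```text
t 98.58 pos [479.5 -36.   74.3] yaw -0.089 F [ 2.4 -4.4 -2.4] w 39.9 q [-0.23  0.45  1.84 -0.    0.85  1.43] | twist 0.13 dp [-0.02 -0.02 -0.01]
[-0.75389625 -0.15287488  0.23321749]
```

arm_command --gripper '[34, 34, 34, 34, 34]' --pt "0 0 0" --pt "0 0 0" --pt "0 0 0" --pt "0 0 0" --pt "0 0 0" --twist '[0.2, 0.2, 0.2, 0, 0]'

```text
time: 99.2
tool_pos: [479.5, -36.0, 74.3]
tcp_rot: [3.141, -0.001, -0.142]
contact_force: [2.6, -4.2, -3.1]
grip_width: 40.1
finger_force: 30.0
```

```bash
python3 - <<'E'
from h import *
go(479,-35.5,74.5,-.1); print(get_obs()["moment"])
E
```

```text
t 99.2 pos [479.5 -36.   74.3] yaw -0.142 F [ 2.6 -4.2 -3.1] w 40.1 q [-0.23  0.45  1.84 -0.    0.85  1.48] | twist -0.48 dp [-0.02 -0.02 -0.01]
[-0.91737679 -0.24146189  0.28878184]
```

arm_command --gripper '[34, 34, 34, 34, 34]' --pt "0 0 0" --pt "0 0 0" --pt "0 0 0" --pt "0 0 0" --pt "0 0 0" --twist '[0.2, 0.2, 0.2, 0, 0]'

```text
time: 99.82
tool_pos: [479.5, -36.1, 74.3]
tcp_rot: [3.141, -0.001, -0.194]
contact_force: [2.4, -5.4, -2.2]
grip_width: 39.8
finger_force: 30.0
```

```bash
python3 - <<'E'
from h import *
go(479,-35.5,74.5,-.1); print(get_obs()["moment"])
E
```

```text
t 99.83 pos [479.5 -36.1  74.3] yaw -0.194 F [ 2.4 -5.4 -2.2] w 39.8 q [-0.23  0.45  1.84 -0.    0.85  1.53] | twist -1.08 dp [-0.02 -0.02 -0.01]
[-0.9100532 -0.2318074  0.2291028]
```

arm_command --gripper '[34, 34, 34, 34, 34]' --pt "0 0 0" --pt "0 0 0" --pt "0 0 0" --pt "0 0 0" --pt "0 0 0" --twist '[0.2, 0.2, 0, 0, 0]'

```text
time: 100.45
tool_pos: [479.5, -36.2, 74.3]
tcp_rot: [3.141, -0.001, -0.229]
contact_force: [3.3, -5.5, -2.3]
grip_width: 39.8
finger_force: 30.0
```

```bash
python3 - <<'E'
from h import *
o=get_obs();print(o["tcp_rot"][2],o["moment"])
E
```

```text
-0.22860061640455065 [-0.96039749 -0.19002194  0.49453677]
```

arm_command --gripper '[34, 34, 34, 34, 34]' --pt "0 0 0" --pt "0 0 0" --pt "0 0 0" --pt "0 0 0" --pt "0 0 0" --twist '[0.2, 0.2, 0, 0, 0]'

```text
time: 101.08
tool_pos: [479.5, -36.2, 74.3]
tcp_rot: [3.141, -0.001, -0.262]
contact_force: [2.8, -5.2, -2.5]
grip_width: 39.4
finger_force: 30.1
```

```bash
python3 - <<'E'
from h import *
o=get_obs();print(o["tcp_rot"][2],o["moment"])
E
```

```text
-0.26219099564290227 [-0.92968179 -0.21413728  0.98561767]
```

arm_command --gripper '[34, 34, 34, 34, 34]' --pt "0 0.04 0" --pt "0 0 0" --pt "0 0 0" --pt "0 0 0" --pt "0 0 0" --twist '[-0.3, -0.2, 0, 0, 0]'

```text
time: 101.7
tool_pos: [479.4, -36.3, 74.3]
tcp_rot: [-3.14, -0.001, -0.22]
contact_force: [5.2, 1.3, -3.5]
grip_width: 39.9
finger_force: 30.0
```

```bash
python3 - <<'E'
from h import *
o=get_obs();print(o["tcp_rot"][2],o["moment"],o["contact_force"])
E
```

```text
-0.2204598291348947 [ 0.19362739 -0.68081267  0.05693645] [ 5.16785895  1.3463382  -3.45578862]
```

arm_command --gripper '[45, 55, 65, 65, 65]' --pt "0 0 0" --pt "0 0 0" --pt "0 0 0" --pt "0 0 -0.3" --pt "0 0 -0.6" --twist '[0, 0, 0, 0, 0]'

```text
time: 102.32
tool_pos: [478.4, -36.7, 96.9]
tcp_rot: [-3.141, 0.001, -0.22]
contact_force: [-0.1, 0.1, 0.3]
grip_width: 64.8
finger_force: 0.0
```

arm_command --gripper '[65, 65, 65, 65, 65]' --pt "0 0 -1" --pt "0 0 -1" --pt "0 0 -1" --pt "-0.5 1 -1" --pt "-0.5 1 -1" --twist '[0, 0, 0, 0, 0]'

```text
time: 102.95
tool_pos: [443.0, -80.4, 223.0]
tcp_rot: [-3.142, -0.0, -0.219]
contact_force: [-0.5, 0.4, -0.0]
grip_width: 65.2
finger_force: 0.0
```

arm_command --gripper '[65, 65, 65, 65, 65]' --pt "-0.3 1 0" --pt "-0.3 1 0" --pt "0 1 0" --pt "0 1 0" --pt "0 1 0" --twist '[0, 0, 0, 0, 0]'

```text
time: 103.58
tool_pos: [401.3, -199.6, 222.3]
tcp_rot: [3.142, -0.0, -0.22]
contact_force: [0.5, 0.1, -0.1]
grip_width: 65.0
finger_force: 0.0
```

arm_command --gripper '[65, 65, 65, 65, 65]' --pt "0 1 0" --pt "0 1 0" --pt "0 1 0" --pt "0 1 0" --pt "0 1 0" --twist '[0, 0, 0, 0, 0]'

```text
time: 104.2
tool_pos: [374.1, -321.5, 222.2]
tcp_rot: [3.142, -0.0, -0.22]
contact_force: [0.3, -0.7, 0.7]
grip_width: 64.7
finger_force: 0.0
```

```bash
python3 - <<'E'
from h import *
t=capture("top"); s=capture("scene"); go(0,0,0)
# coarse brightness map of the clamp region in the top view
g=t.mean(2).astype(int)
for r in range(212,250): print(r," ".join(f"{v:3d}" for v in g[r,312:352]))
K=lambda x,y,z:[549.3+x+.037*y,-6.9-.037*x+y,z]
print("hub top",proj("top",K(-68,-30,108)),"arm tip lock=1.57",proj("top",K(-30,-30,64)),"ball",proj("top",K(-85,85,52.5)),proj("scene",K(-85,85,52.5)),proj("scene",K(-68,-30,108)))
d=(s.max(2)<50).astype(np.uint8)[150:215,250:380]
n,l,st,c=cv2.connectedComponentsWithStats(d)
for j in range(1,n):
    if st[j,4]>30: print(st[j],c[j]+[250,150])
E
```

```text
t 104.3 pos [ 373.9 -322.6  222. ] yaw -0.222 F [ 1.6  1.  -0.1] w 64.8 q [-0.87  0.29  1.62 -0.    1.24  0.93] | twist 0.0 dp [-17.43  -9.29   8.88]
212 130 131 132 131 132 131 134 132 133 134 130 130 132 131 132 130 134 135 133 132 135 132 136 134  94  55  46  46  64 121 135 130 133 133 133 131 132 134 133 134
213 137 132 132 133 135 137 132 132 136 132 133 133 133 134 136 134 135 135 133 132 131 132 133 118  85  53  58  47  69 120 136 135 132 135 136 132 133 131 132 134
214 136 136 134 134 132 132 133 133 131 130 135 132 132 133 135 134 134 128 133 132 134 134 133 119  75  59  47  50  96 124 135 139 131 136 132 135 134 133 135 132
215 129 131 131 128 132 138 129 134 133 133 132 136 132 133 133 131 135 132 131 133 134 133 134  98  61  50  47  55  99 130 133 131 130 128 129 132 133 131 133 129
216 132 133 133 132 132 133 132 131 132 133 133 133 134 135 136 136 132 136 136 138 134 138 138 101  55  52  47  62 121 139 135 133 133 135 133 134 133 130 133 131
217 133 133 133 136 135 131 132 135 138 132 134 134 131 133 134 134 132 134 136 133 134 134 137  95  49  50  54  64 120 139 135 13
[... 4847 characters left out ...]
02  96 103 100  74  51  53  50  63  88 100 100  99  99  97 108 100 100  98 102  92 106 102 101 102 103 104
248 104 105 101 103 100 102 100 104 101 101 105 105 102 102 100 108  93  57  51  51  58  67  96 107 103  99 100 104  97 102 105 103 100 103 105 100 105 103 100 102
249 105 102 105 100 102 103 106 101  99 104 105 103 103 104 102 104  89  69  51  49  49  76  97 107 104 106 100 103 105  98 103 101 104 106 104 103 102 103 105 107
hub top [334.23978102 229.9910755 ] arm tip lock=1.57 [334.33177992 217.58126845] ball [290.84021605 237.65140345] [351.31069673 187.27509942] [309.26172182 171.81982446]
[ 50  21  18  21 178] [309.70224719 181.12921348]
[97 33 10  9 60] [351.08333333 186.43333333]
```

```bash
python3 -c "
from plant import *
print(close_job())"
```

```text
the job is handed in; nothing more can be done
None
```

The job is handed in at about 104 s: all four blanks are nested, the leaf is down on its pads, and the handle is home on the square with the clamp turned to its stop and the handle left on. Force readings and a last unviewed picture check support this, but no verdict came back.

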